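Find the full biscuit canister by tipping, then slide it onto the trivet

ROBOT

A 6-joint arm with a two-finger parallel gripper is mounted at the origin on a cart in front of the work surface, level with it; the furniture and walls round the work are solid. World frame = base frame: x ahead of the robot, y to its left, z up, the work surface at z = 0. Lengths are in m, angles in rad, forces in N, time in s.
With the tool pointing down it reaches from about 0.375 to 0.975 m from the base axis. Payload 3.8 kg.
Tool frame: the origin (TCP) lies on the centre line of the jaws, within the pads' length; the fingertips stand 14 mm ahead of it and the grasp point (between the pads) lies 5 mm behind it; x points along the fingers, y is the direction in which the jaws open and shut, and the axes are right-handed (so a half turn about x gives the same grasp; the last joint's range is limited). The gripper opens to 85 mm and grips with 20 to 120 N. Pads are 22 mm wide; open, the fingers measure 114 mm over their backs; the gripper's body (76 mm by 85 mm) begins 54 mm behind the grasp point. The pads swing forward as they close: fully open they stand 13 mm farther back than shut.
Start: joints at [1.226, 0.264, 1.604, -0, 1.274, -0.037], TCP at [0.204, 0.643, 0.245] pointing down, gripper open.
Joint ranges: [-2.63, 2.63], [-0.94, 2.18], [0.31, 2.57], [-1.31, 4.45], [0, 2.66], [-2.55, 2.55]. Speed limits (rad/s): [2.57, 2.57, 3.14, 3.14, 3.14, 3.14].

INTERFACE

Orientations are given as a rotation vector (axis times angle).
In Python, from workcell import bot gives the robot as it stands.
- The arm moves only by the shell command python3 -m creep 'ROWS' [FORCE]. ROWS is JSON, a list of rows, each an object with "grip": the finger opening in cm, from 0 to 8.54; "dp": the shift along the tool's x, y, z in cm, a list of three; "rotation": the turn, a rotation vector about the tool's x, y, z in rad, a list of three. A call has 1 to 5 rows; each row is the pose to reach, as a shift and turn from the pose commanded when the call began, along the tool's axes at that moment; what a row does not reach only later rows make up. A row lasts 1/12 s, in which the tool goes at most 41.7 mm and 7.16 degrees, less where a joint would pass 70% of its speed; a pose out of reach is approached as far as the arm can. A call with a gripper value outside its range is refused whole. The fingers move at their own pace and stop on an object; FORCE is the grip in N (left out, the last holds). Time passes only in rows, so rows that repeat a pose let the fingers close. It gives the time, the measured TCP pose, the force and the opening at its end, in the units of the state.
- bot.read_state(): the state, without advancing time (a new reading comes with each control period).
- bot.read_camera(name): name is "side" or "top" or "wrist"; returns (picture, depth): 480x640x3 uint8, red, green, blue; 480x640 float32, m along the optical axis (not along the pixel's ray), 0 where there is no reading.
- bot.get_calibration(name): a dict with "fx", "fy", "cx", "cy" (pixels), "rvec" (rotation vector, rad) and "tvec" (3), from world to camera coordinates, as OpenCV has them. Camera axes: x right, y down, z forward; pixel columns grow to the right and rows downward; lengths in m; the calibration is good to about 2 mm. A picture is of the moment at which its call begins: read the wrist's pose just before it. get_calibration takes no time and is no camera call; for the wrist camera it gives the pose at the moment of the call.
- bot.finish_job(): hands the job in, once; it reports no verdict.
The state is a dict: "time": time; "q": joint angles; "joint_vel": joint speeds; "joint_torque": joint torques, N m; "tool_pos": TCP position; "tcp_rot": TCP orientation; "wrist_force": force on the tool from outside, world axes, zero at the start; "torque": the same for the moment, N m; "width": opening from 0.0 (shut) to 1.0 (fully open).
Only numpy, scipy, OpenCV 4.12 (cv2) and the standard library are available. Lean on these libraries where they do the work, as an engineer would, in place of code of your own. Each camera call takes 0.05 s, during which the arm holds its last target.

TASK

The three grey canisters look alike, but one is full of biscuits, one half full and one nearly empty. Push gently near the top of the canisters so that they tip a few degrees, feel how heavy each is and let it settle back; then slide the full one, without lifting any of them, onto the round blue trivet so that it stands centred with no edge overhanging the flat top. Leave the other two standing where they were, and do not shift anything else.

Things in the scene. Friction and masses are not known exactly. Their poses are not given: they have to be found in the camera images.
- canister_a: loose canister at the left. The three look alike: opaque, grey, lid shut, straight round body 90 mm across (too wide to grip), lid as wide to 108 mm and rounded to 117 mm, 20 mm knob, 130 mm tall in all. Origin: centre of the underside, z up; yaw has no meaning. Each hides a biscuit stack that can shift a few mm; totals about 0.9 kg (full), 0.5 kg (half), 0.3 kg (nearly empty), in any order.
- canister_b: loose canister in the middle, nearest the robot; same look, size and origin as canister_a. Pushed forward and as much up at 85 to 100 mm height a canister tips about its far bottom edge; a level push there drags on the rising wall and may slide it. Its weight turns it about that edge: weigh the upward and the sideways force. Let go before 0.3 rad it falls back. Pushed below about 50 mm it slides upright.
- canister_c: loose canister at the right; same look, size, origin and behaviour as canister_a and canister_b.
- trivet: round flat blue ceramic trivet, fixed to the worktop: flat top 130 mm across and 3 mm high, with a gently sloped rim 22 mm wide all round (174 mm across at the foot), up which a canister can be slid from any side. Origin: centre of its underside, z up.
- green_mug: green and white mug, 94 mm tall, near the front right; loose bystander, not to be disturbed. Origin near the middle of its underside.
- pepper_mill: wooden pepper mill, 58 mm across, 160 mm tall, at the back; loose bystander, not to be disturbed. Origin near the middle of its underside.
- food_jar: lidded food jar, 70 mm across, 102 mm tall, at the back right; loose bystander, not to be disturbed. Origin near the middle of its underside.
- spice_jar: glass spice jar with a black cap, 41 mm across, 105 mm tall, at the back right; loose bystander, not to be disturbed. Origin near the middle of its underside.
- soap_bottle: slim plastic bottle, 239 mm tall, at the back; loose bystander, not to be disturbed. Origin near the middle of its underside.
Mind the look-alikes: they are no part of the job. What is shaped like the canister_b but red is not meant.

How it is judged:
On the way, in this order (a step that is already met when the one before it is completed fails the run):
1. a canister standing off the trivet is tipped by at least 0.05 rad (3 degrees) (((angle between canister_a's own z axis and vertical above 0.05 rad and horizontal distance between canister_a and trivet above 0.13 m) or (angle between canister_b's own z axis and vertical above 0.05 rad and horizontal distance between canister_b and trivet above 0.13 m) or (angle between canister_c's own z axis and vertical above 0.05 rad and horizontal distance between canister_c and trivet above 0.13 m))), for 0.1 s.
2. after that, the full canister stands on the trivet (((horizontal distance between canister_a and trivet below 0.018 m and contact force between canister_a and trivet above 6.8 N and angle between canister_a's own z axis and vertical below 0.03 rad) or (horizontal distance between canister_b and trivet below 0.018 m and contact force between canister_b and trivet above 6.8 N and angle between canister_b's own z axis and vertical below 0.03 rad) or (horizontal distance between canister_c and trivet below 0.018 m and contact force between canister_c and trivet above 6.8 N and angle between canister_c's own z axis and vertical below 0.03 rad))), for 0.2 s.
At the end, for the whole second after the job is handed in: The full canister (it presses on the trivet with more than 6.8 N) stands upright and at rest on the trivet, its centre within 18 mm of the trivet's; the other two stand upright within 50 mm of where they began (((horizontal distance between canister_a and trivet below 0.018 m and contact force between canister_a and trivet above 6.8 N and angle between each of canister_a, canister_b, canister_c's own z axis and vertical below 0.03 rad and linear speed of canister_a below 0.01 m/s and distance of each of canister_b, canister_c from where it was at the start of the episode below 0.05 m) or (horizontal distance between canister_b and trivet below 0.018 m and contact force between canister_b and trivet above 6.8 N and angle between each of canister_b, canister_a, canister_c's own z axis and vertical below 0.03 rad and linear speed of canister_b below 0.01 m/s and distance of each of canister_a, canister_c from where it was at the start of the episode below 0.05 m) or (horizontal distance between canister_c and trivet below 0.018 m and contact force between canister_c and trivet above 6.8 N and angle between each of canister_c, canister_a, canister_b's own z axis and vertical below 0.03 rad and linear speed of canister_c below 0.01 m/s and distance of each of canister_a, canister_b from where it was at the start of the episode below 0.05 m))); the robot touches nothing.
It fails at once if a canister is tipped beyond 0.45 rad (26 degrees) (angle between any of canister_a, canister_b, canister_c's own z axis and vertical above 0.45 rad).
It fails at once if a canister is lifted clear (upright within 0.12 rad, base more than 14 mm above the worktop) ((height (world z) of canister_a above 0.014 m and angle between canister_a's own z axis and vertical below 0.12 rad) or (height (world z) of canister_b above 0.014 m and angle between canister_b's own z axis and vertical below 0.12 rad) or (height (world z) of canister_c above 0.014 m and angle between canister_c's own z axis and vertical below 0.12 rad)).
It fails at once if a bystander is moved more than 30 mm or tipped over (distance of any of green_mug, pepper_mill, food_jar, spice_jar, soap_bottle from where it was at the start of the episode above 0.03 m).
It also fails if it takes over 72 s, if anything falls off the work surface, if the arm or the gripper's body presses on something with over 40 N, if the wrist force passes 120 N, or if a joint passes its speed limit or range.

## Working session

There is one attempt and no reset: what is moved stays moved. The work goes in short steps, Python scripts to look and compute and a shell command to move; the robot and the scene stay as the last step left them, time stands still between calls to the robot, and variables do not carry over. Pictures are saved under pics/ and viewed, and the job is handed in when it is done.

```bash
ls -la; mkdir -p pics; python3 - <<'E'
from workcell import bot
import cv2,numpy as np
print(bot.read_state())
for n in ["side","top"]:
    p,d=bot.read_camera(n); cv2.imwrite(f"pics/{n}0.png",p[:,:,::-1]); np.save(f"pics/{n}0d.npy",d); np.save(f"pics/{n}0p.npy",p)
    print(n,bot.get_calibration(n))
E
```

```text
total 12
drwxr-xr-x  3 agent agent 4096 Dec  6 22:25 .
drwxr-xr-x 23 root  root  4096 Dec  6 22:25 ..
drwxr-xr-x  2 agent agent 4096 Dec  6 22:25 pics
{'time': 0.0, 'q': array([ 1.22609765e+00,  2.64748614e-01,  1.60539427e+00, -1.45859579e-05,
        1.27368640e+00, -3.69134562e-02]), 'joint_vel': array([-0.00163017, -0.00139646,  0.00059635,  0.00079815, -0.00101281,
        0.00120074]), 'joint_torque': array([ 1.50496264e-03, -5.15115845e+01, -3.67311430e+01, -3.60743627e-05,
        1.29271709e-02, -1.36742577e-05]), 'tool_pos': array([0.20426668, 0.64261054, 0.2439541 ]), 'tcp_rot': array([ 0.23983908,  1.5576754 , -0.24330416]), 'wrist_force': array([ 1.67200002,  0.44183464, -0.21109665]), 'torque': array([-0.04738851,  0.00373327,  0.03559755]), 'width': 0.9996958297346697}
side {'fx': 523.0064627441446, 'fy': 523.0064627441446, 'cx': 320.69942171671636, 'cy': 235.49425136952348, 'rvec': array([ 1.7408408 , -1.11872005,  0.70755693]), 'tvec': array([-0.26217185,  0.24284295,  0.99557628])}
top {'fx': 530.0021925793397, 'fy': 530.0021925793397, 'cx': 315.864786349706, 'cy': 246.44816225794855, 'rvec': array([ 2.12397115, -2.17418476,  0.20126565]), 'tvec': array([-0.00143941,  0.55838711,  1.42177326])}
```

View pics/side0.png

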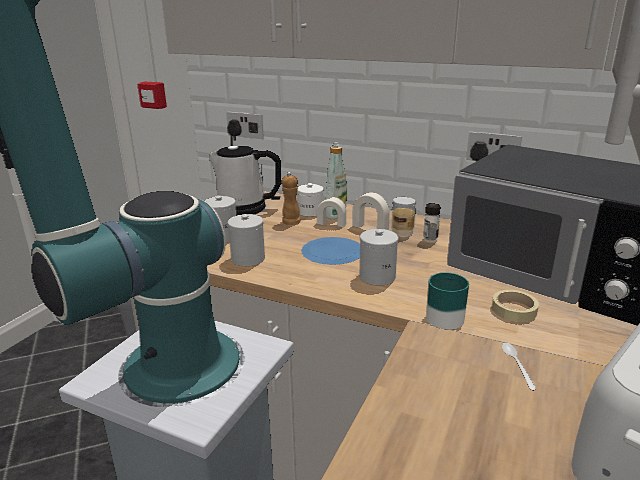

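View pics/top0.png

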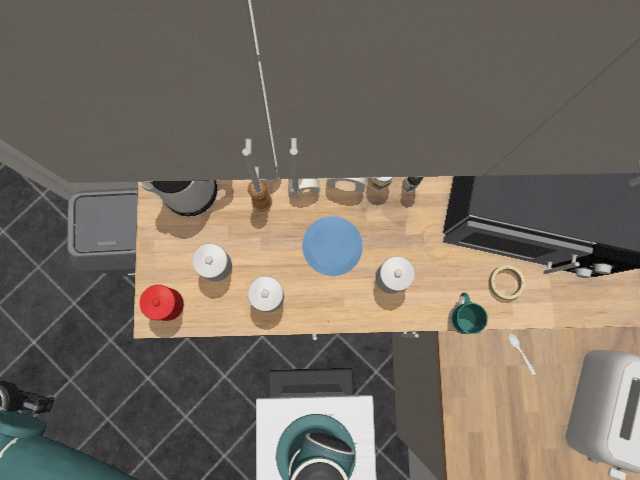

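The side view shows the trivet at (332,250) with the grey canisters at (218,215), (247,240) and (378,258). In the top view the canisters are at (212,262), (265,293) and (397,274), the trivet at (332,246) and the red decoy at (160,302). Next I'll turn these into positions.

```bash
cat > h.py <<'E'
from workcell import bot
import cv2,numpy as np
from scipy.spatial.transform import Rotation as R
from scipy.optimize import least_squares
def cloud(n,d,c=None):
    c=c or bot.get_calibration(n)
    v,u=np.mgrid[0:480,0:640]
    P=np.stack([(u-c['cx'])/c['fx']*d,(v-c['cy'])/c['fy']*d,d],-1)
    Rm=R.from_rotvec(c['rvec']).as_matrix()
    W=(P-c['tvec'])@Rm
    W[d==0]=np.nan
    return W
def circ(x,y):
    A=np.c_[2*x,2*y,np.ones_like(x)]; s=np.linalg.lstsq(A,x*x+y*y,rcond=None)[0]
    return s[0],s[1],np.sqrt(s[2]+s[0]**2+s[1]**2)
def canister(W,u,v,z0=0.09,z1=.125,rad=40):
    "lid-top points around a pixel -> min enclosing circle of the lid (z>z0)"
    B=W[max(v-rad,0):v+rad,max(u-rad,0):u+rad].reshape(-1,3)
    m=(B[:,2]>z0)&(B[:,2]<z1)
    return B[m]
E
python3 - <<'E'
from h import *
d=np.load('pics/top0d.npy');p=np.load('pics/top0p.npy');W=cloud('top',d)
for n,(u,v) in dict(a=(212,262),b=(265,293),c=(397,274),red=(160,302)).items():
    B=canister(W,u,v,rad=28)
    (x,y),r=cv2.minEnclosingCircle(B[:,:2].astype(np.float32)); 
    K=W[v-28:v+28,u-28:u+28].reshape(-1,3);k=K[K[:,2]>0.119]
    print(n,len(B),'enc',x,y,r,'knob',k.mean(0),len(k),'zmed',np.median(B[:,2]))
hsv=cv2.cvtColor(p,cv2.COLOR_RGB2HSV)
m=cv2.inRange(hsv,(98,110,60),(125,255,255));m[:, :290]=0;m[:,375:]=0
m=m.astype(bool)&(W[...,2]<.03)
B=W[m];(x,y),r=cv2.minEnclosingCircle(B[:,:2].astype(np.float32));print('trivet',x,y,r,B[:,:2].mean(0),len(B),np.median(B[:,2]))
# heights
for (u,v) in [(320,100),(200,100),(400,160),(180,195),(260,195),(303,187),(345,187),(380,183),(412,184),(470,318),(460,300),(248,146),(280,170),(332,300)]:
    print((u,v),W[v,u].round(3))
E
```

```text
a 948 enc 0.517631471157074 0.2682689428329468 0.04628298431634903 knob [0.51763746 0.26807955 0.12320049] 86 zmed 0.11365473507760097
b 943 enc 0.4276251792907715 0.12356618791818619 0.04596516117453575 knob [0.42730019 0.1236436  0.12305969] 106 zmed 0.11384595775666019
c 931 enc 0.47246578335762024 -0.22369232773780823 0.04641811549663544 knob [ 0.4700129  -0.2239361   0.12317269] 105 zmed 0.11369546876984389
red 1007 enc 0.4115719199180603 0.4034825563430786 0.046936504542827606 knob [0.40946571 0.40291565 0.12356575] 79 zmed 0.11332386875446879
trivet 0.0 0.0 0.0 [nan nan] 0 nan
(320, 100) [ 0.62  -0.002  0.846]
(200, 100) [0.62  0.151 0.851]
(400, 160) [ 0.621 -0.152  0.595]
(180, 195) [0.679 0.333 0.17 ]
(260, 195) [0.684 0.132 0.134]
(303, 187) [0.719 0.018 0.079]
(345, 187) [ 0.741 -0.106 -0.006]
(380, 183) [ 0.726 -0.195  0.081]
(412, 184) [ 0.72  -0.283  0.085]
(470, 318) [ 0.352 -0.442  0.007]
(460, 300) [ 0.402 -0.409  0.034]
(248, 146) [0.608 0.104 0.713]
(280, 170) [0.619 0.062 0.554]
(332, 300) [ 0.412 -0.058 -0.005]<stdin>:11: RuntimeWarning: Mean of empty slice.
  ret = um.true_divide(
  return _methods._mean(a, axis=axis, dtype=dtype,
  ret = ret.dtype.type(ret / rcount)
```

```bash
python3 - <<'E'
from h import *
d=np.load('pics/side0d.npy');p=np.load('pics/side0p.npy');W=cloud('side',d)
for n,(u,v) in dict(a=(221,215),b=(247,240),c=(378,258)).items():
    B=W[v-30:v+30,u-22:u+22].reshape(-1,3); b=B[(B[:,2]>.02)&(B[:,2]<.08)]
    f=least_squares(lambda s:np.hypot(b[:,0]-s[0],b[:,1]-s[1])-.045,[b[:,0].mean()+.03,b[:,1].mean()],loss='soft_l1',f_scale=.002)
    print(n,len(b),f.x)
for (u,v) in [(290,200),(310,195),(340,185),(330,215),(370,210),(402,218),(432,222),(447,285),(470,60),(300,40),(260,52),(280,52),(447,300)]:
    print((u,v),W[v,u].round(3))
hsv=cv2.cvtColor(p,cv2.COLOR_RGB2HSV)
m=cv2.inRange(hsv,(98,110,60),(125,255,255)).astype(bool);m[:, :295]=0;m[:,380:]=0;m[:230]=0;m[270:]=0
B=W[m];(x,y),r=cv2.minEnclosingCircle(B[:,:2].astype(np.float32));print('trivet',x,y,r,len(B),np.median(B[:,2]))
E
```

```text
a 473 [0.55726358 0.26133684]
b 816 [0.42749997 0.12551931]
c 828 [ 0.47220399 -0.2233234 ]
(290, 200) [0.684 0.13  0.076]
(310, 195) [0.754 0.097 0.074]
(340, 185) [0.785 0.01  0.108]
(330, 215) [0.756 0.031 0.017]
(370, 210) [ 0.893 -0.051 -0.004]
(402, 218) [ 0.725 -0.208  0.058]
(432, 222) [ 0.719 -0.295  0.063]
(447, 285) [ 0.388 -0.41   0.062]
(470, 60) [ 0.622 -0.37   0.502]
(300, 40) [0.586 0.032 0.538]
(260, 52) [0.621 0.168 0.504]
(280, 52) [0.619 0.108 0.506]
(447, 300) [ 0.308 -0.427  0.074]
trivet 0.566023588180542 -0.062234342098236084 0.08685002475976944 233 nan
```

```bash
python3 - <<'E' 2>/dev/null
from h import *
d=np.load('pics/top0d.npy');p=np.load('pics/top0p.npy');W=cloud('top',d);c=bot.get_calibration('top')
hsv=cv2.cvtColor(p,cv2.COLOR_RGB2HSV);print(hsv[246,332],W[246,332],d[246,332])
m=cv2.inRange(hsv,(95,80,60),(125,255,255));m[:, :290]=0;m[:,375:]=0
cs,_=cv2.findContours(m,0,2);k=max(cs,key=cv2.contourArea);print(cv2.fitEllipse(k),cv2.contourArea(k))
Rm=R.from_rotvec(c['rvec']).as_matrix()
def ray(u,v,z):
    r=Rm.T@np.array([(u-c['cx'])/c['fx'],(v-c['cy'])/c['fy'],1]);o=-Rm.T@c['tvec'];return o+r*(z-o[2])/r[2]
q=np.array([ray(u,v,0)[:2] for u,v in k[:,0]]);print(cv2.minEnclosingCircle(q.astype(np.float32)),circ(q[:,0],q[:,1]))
print('cam',-Rm.T@c['tvec'])
for u,v,z in [(212,261,.13),(265,294,.13),(397,273,.13)]: print(ray(u,v,z))
# joint tcp rot
s=bot.read_state();print(R.from_rotvec(s['tcp_rot']).as_matrix().round(3))
E
```

```text
[104  98 189] [ 0.56593154 -0.06191271 -0.00062325] 1.5146329
((332.0558776855469, 245.67857360839844), (57.669036865234375, 58.528419494628906), 125.59825897216797) 2646.5
((0.5672435164451599, -0.061243027448654175), 0.08546193689107895) (np.float64(0.5674981397265124), np.float64(-0.06219288138434112), np.float64(0.0835843580861108))
cam [0.32353334 0.02605423 1.49261006]
[0.51213542 0.25702306 0.13      ]
[0.42383685 0.12134613 0.13      ]
[ 0.47017936 -0.22081941  0.13      ]
[[-0.001  0.303  0.953]
 [-0.002  0.953 -0.303]
 [-1.    -0.002 -0.   ]]
```

```bash
cat >> h.py <<'E'
def tgt(az,tilt=0):
    "tool matrix: push direction azimuth az (rad), tool leaning back by tilt"
    f=np.array([np.cos(az),np.sin(az),0]);u=np.array([0,0,1.])
    x=-np.cos(tilt)*u+np.sin(tilt)*f; z=np.cos(tilt)*f+np.sin(tilt)*u
    return np.c_[x,np.cross(z,x),z]
def go(p,az=None,tilt=0):
    s=bot.read_state();M=R.from_rotvec(s['tcp_rot']).as_matrix()
    print('t %.2f'%s['time'],'pos',s['tool_pos'].round(4),'F',s['wrist_force'].round(2),'w',round(s['width'],3))
    dp=M.T@(np.array(p)-s['tool_pos'])*100
    print('dp cm',dp.round(2),'n rows',np.linalg.norm(dp)/4.17)
    if az is not None:
        rv=R.from_matrix(M.T@tgt(az,tilt)).as_rotvec();print('rot',rv.round(3),'rows',np.linalg.norm(rv)/.125)
    print('az now %.3f tilt %.3f'%(np.arctan2(M[1,2],M[0,2]),np.arcsin(M[2,2])), 'q',s['q'].round(2))
E
python3 -m creep '[{"grip":3,"dp":[0,-3,3.5],"rotation":[0,0,0]},{"grip":3,"dp":[0,-6,7],"rotation":[0,0,0]},{"grip":3,"dp":[0.5,-8.5,10.5],"rotation":[0,0,0]},{"grip":3,"dp":[1,-11,14],"rotation":[0,0,0]},{"grip":3,"dp":[1,-13.5,17],"rotation":[0,0,0]}]'
python3 -c "
from h import *
go([.436,.294,.2],-.308)"
```

```text
time: 0.52
tool_pos: [0.3208, 0.4689, 0.2342]
tcp_rot: [0.24, 1.558, -0.242]
wrist_force: [0.6, -0.1, 0.5]
width: 0.348
t 0.52 pos [0.3208 0.4689 0.2342] F [ 0.59 -0.07  0.48] w 0.348
dp cm [  3.43 -13.18  16.27] n rows 5.088891767292766
rot [ 0.001 -0.     0.002] rows 0.01597169195141607
az now -0.307 tilt -0.000 q [ 0.93  0.07  1.85 -0.    1.22 -0.34]
```

```bash

python3 -m creep '[{"grip":3,"dp":[0.5,-2.5,3.2],"rotation":[0,0,0]},{"grip":3,"dp":[1.2,-5,6.3],"rotation":[0,0,0]},{"grip":3,"dp":[2,-7.7,9.5],"rotation":[0,0,0]},{"grip":3,"dp":[2.7,-10.4,12.9],"rotation":[0,0,0]},{"grip":3,"dp":[3.4,-13.1,16.2],"rotation":[0,0,0]}]'
python3 - <<'E'
from h import *
for i in range(3):
    c=bot.get_calibration('wrist') if i==0 else c
    p,d=bot.read_camera(['side','wrist','side'][i])
    if i<2: cv2.imwrite(f'pics/k{i}.png',p[:,:,::-1])
    if i==0: S=p;D=d
    print(bot.read_state()['wrist_force'],bot.read_state()['time'])
W=cloud('side',D)
np.save('pics/k0d.npy',D)
go([.436,.294,.1],-.308)
E
```

```text
time: 0.93
tool_pos: [0.4329, 0.299, 0.2017]
tcp_rot: [0.241, 1.558, -0.242]
wrist_force: [1.1, -0.2, 0.2]
width: 0.353
[ 1.94376155 -4.63099251 -1.04825266] 0.9833
[-0.46930214  0.13991438  0.06931945] 1.0333
[-0.133926    0.85451178  0.16996697] 1.0833
t 1.08 pos [0.4332 0.2981 0.2011] F [-0.13  0.85  0.17] w 0.354
dp cm [10.11 -0.28  0.4 ] n rows 2.42821724088131
rot [-0.005 -0.001  0.002] rows 0.04544894778088354
az now -0.313 tilt -0.001 q [ 0.56  0.02  1.97 -0.    1.16 -0.7 ]
```

View pics/k0.png

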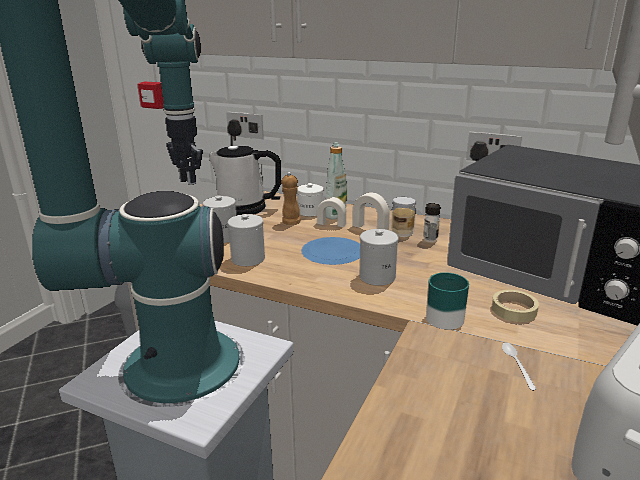

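View pics/k1.png

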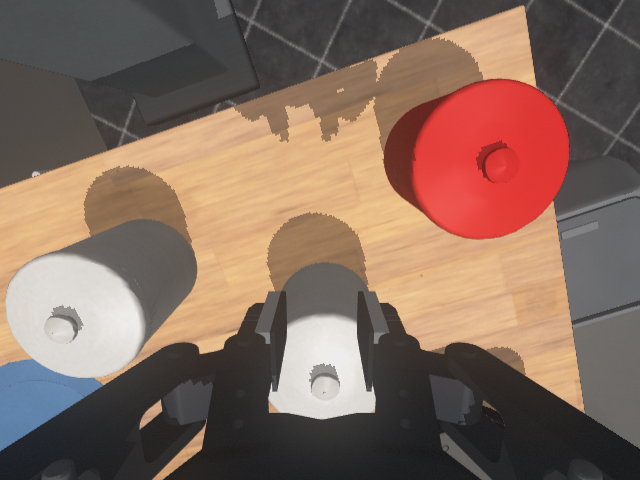

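```bash
python3 - <<'E'
from h import *
W=cloud('side',np.load('pics/k0d.npy'))
B=W[140:190,165:215].reshape(-1,3)
m=(np.hypot(B[:,0]-.433,B[:,1]-.298)<.07)
b=B[m];i=np.argsort(b[:,2])[:25];print(b[i][::3].round(3))
c=bot.get_calibration('wrist');Rm=R.from_rotvec(c['rvec']).as_matrix();print('wcam',-Rm.T@c['tvec'],Rm[2])
E
```

```text
[[0.428 0.28  0.187]
 [0.437 0.313 0.188]
 [0.419 0.289 0.189]
 [0.433 0.319 0.189]
 [0.429 0.323 0.19 ]
 [0.417 0.283 0.19 ]
 [0.435 0.317 0.191]
 [0.443 0.313 0.192]
 [0.43  0.32  0.192]]
wcam [0.36648001 0.31986163 0.32906345] [ 0.25897817 -0.0863451  -0.96201603]
```

```bash

python3 -m creep '[{"grip":3,"dp":[3,-0.2,0],"rotation":[0,0,0]},{"grip":3,"dp":[6,-0.2,0.5],"rotation":[0,0,0]},{"grip":3,"dp":[9.5,-0.2,1],"rotation":[0,0,0]},{"grip":3,"dp":[9.5,-0.2,2],"rotation":[0,0,0]},{"grip":3,"dp":[9.5,-0.2,2.2],"rotation":[0,0,0]}]'
cat >> h.py <<'E'
def force(n=6,cam='top',name=None):
    F=[]
    for i in range(n):
        p,d=bot.read_camera(cam); s=bot.read_state(); F.append(np.r_[s['wrist_force'],s['torque']])
    F=np.array(F);M=R.from_rotvec(s['tcp_rot']).as_matrix()
    print('t %.2f'%s['time'],'pos',s['tool_pos'].round(4),'F',F[:,:3].mean(0).round(2),'sd',F[:,:3].std(0).round(2),'Ftool',(M.T@F[:,:3].mean(0)).round(2),'torque',F[:,3:].mean(0).round(3))
    if name: cv2.imwrite(f'pics/{name}.png',p[:,:,::-1])
    return p,d,F
E
python3 - <<'E'
from h import *
p,d,F=force(6);print(F[:,:3].round(2))
E
```

```text
time: 1.5
tool_pos: [0.4519, 0.2922, 0.1057]
tcp_rot: [0.238, 1.561, -0.243]
wrist_force: [0.3, 0.2, 0.6]
width: 0.354
t 1.80 pos [0.454  0.2935 0.1096] F [0.4  0.46 0.26] sd [0.59 0.6  0.22] Ftool [-0.26  0.56  0.24] torque [ 0.005 -0.015 -0.022]
[[ 1.41  1.05  0.44]
 [ 0.39 -0.55  0.64]
 [-0.37  0.2   0.05]
 [-0.2   0.68  0.23]
 [ 0.52  1.23  0.01]
 [ 0.67  0.18  0.21]]
```

```bash

python3 -m creep '[{"grip":3,"dp":[0.5,-0.4,0.5],"rotation":[0,0,0]},{"grip":3,"dp":[0.5,-0.4,0.8],"rotation":[0,0,0]},{"grip":3,"dp":[0.5,-0.4,1.1],"rotation":[0,0,0]},{"grip":3,"dp":[0.5,-0.4,1.1],"rotation":[0,0,0]}]'
python3 - <<'E'
from h import *
force(4)
E
python3 -m creep '[{"grip":3,"dp":[0,0,0.2],"rotation":[0,0,0]},{"grip":3,"dp":[0,0,0.4],"rotation":[0,0,0]},{"grip":3,"dp":[0,0,0.4],"rotation":[0,0,0]}]'
python3 - <<'E'
from h import *
force(4)
E
```

```text
time: 2.13
tool_pos: [0.4629, 0.2849, 0.1025]
tcp_rot: [0.242, 1.557, -0.242]
wrist_force: [-0.3, -0.5, 0.2]
width: 0.353
t 2.33 pos [0.4622 0.2852 0.1023] F [-0.63 -0.01 -0.26] sd [0.24 0.55 0.19] Ftool [ 0.26 -0.2  -0.59] torque [0.021 0.022 0.001]
time: 2.58
tool_pos: [0.4664, 0.284, 0.1024]
tcp_rot: [0.242, 1.557, -0.241]
wrist_force: [0.2, -0.6, -0.1]
width: 0.354
t 2.78 pos [0.466  0.284  0.1023] F [ 0.28  0.14 -0.23] sd [0.62 0.47 0.21] Ftool [0.23 0.22 0.22] torque [-0.028  0.025 -0.019]
```

```bash

python3 -m creep '[{"grip":3,"dp":[0,0,0.2],"rotation":[0,0,0]},{"grip":3,"dp":[-0.2,0,0.4],"rotation":[0,0,0]},{"grip":3,"dp":[-0.4,0,0.6],"rotation":[0,0,0]},{"grip":3,"dp":[-0.4,0,0.6],"rotation":[0,0,0]}]'
python3 - <<'E'
from h import *
p,d,F=force(4);np.save('pics/a1d.npy',d);cv2.imwrite('pics/a1.png',p[:,:,::-1])
W=cloud('top',d);
for u,v in [(212,262)]:
    K=W[v-28:v+28,u-28:u+28].reshape(-1,3);k=K[K[:,2]>0.119];print(k.mean(0),len(k))
E
```

```text
time: 3.12
tool_pos: [0.4724, 0.2823, 0.1069]
tcp_rot: [0.242, 1.556, -0.241]
wrist_force: [-0.3, 0.2, -0.4]
width: 0.349
t 3.32 pos [0.4716 0.2821 0.1062] F [-0.76  0.27 -0.33] sd [0.34 0.42 0.25] Ftool [ 0.33  0.03 -0.8 ] torque [0.049 0.143 0.007]
[0.46553896 0.23529981 0.40803186] 1529
```

```bash

python3 -m creep '[{"grip":3,"dp":[-0.2,0,0.2],"rotation":[0,0,0]},{"grip":3,"dp":[-0.4,0,0.4],"rotation":[0,0,0]},{"grip":3,"dp":[-0.6,0,0.6],"rotation":[0,0,0]},{"grip":3,"dp":[-0.6,0,0.6],"rotation":[0,0,0]}]'
python3 - <<'E'
from h import *
p,d,F=force(8,'side')
cv2.imwrite('pics/a2.png',p[:,:,::-1])
p,d,F=force(2,'wrist')
cv2.imwrite('pics/a2w.png',p[:,:,::-1])
E
```

```text
time: 3.65
tool_pos: [0.4784, 0.2805, 0.113]
tcp_rot: [0.242, 1.556, -0.241]
wrist_force: [-0.9, 0.3, 0.3]
width: 0.352
t 4.05 pos [0.4773 0.2804 0.1122] F [-0.91  0.48  0.12] sd [0.35 0.43 0.56] Ftool [-0.12  0.18 -1.02] torque [0.046 0.143 0.006]
t 4.15 pos [0.4773 0.2804 0.1122] F [-0.44  0.13  0.05] sd [0.02 0.09 0.66] Ftool [-0.05 -0.01 -0.46] torque [ 0.089  0.16  -0.053]
```

View pics/a2.png

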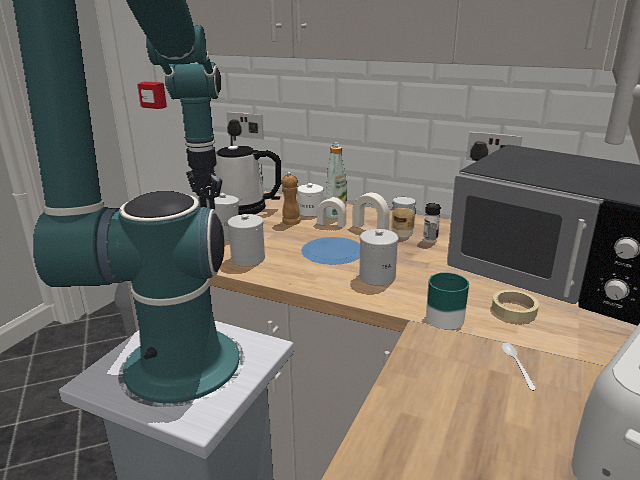

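View pics/a2w.png

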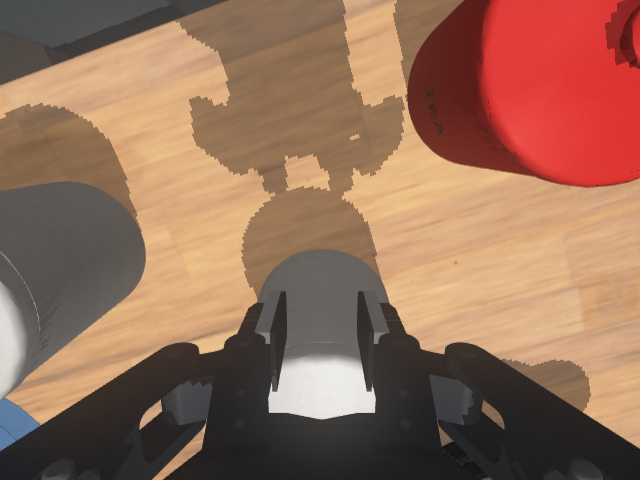

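```bash

cat >> h.py <<'E'
def wristfit(c0,save=None):
    "fit tilted cylinder r=45 to wall points seen by wrist camera; c0 = base centre guess"
    c=bot.get_calibration('wrist'); p,d=bot.read_camera('wrist'); W=cloud('wrist',d,c)
    if save: np.save(f'pics/{save}d.npy',d); cv2.imwrite(f'pics/{save}.png',p[:,:,::-1])
    s=bot.read_state();M=R.from_rotvec(s['tcp_rot']).as_matrix()
    B=W.reshape(-1,3); B=B[np.isfinite(B[:,0])]
    L=(B-s['tool_pos'])@M
    r=np.hypot(B[:,0]-c0[0],B[:,1]-c0[1])
    m=(r<.06)&(r>.025)&(B[:,2]>.012)&(B[:,2]<.104)
    # drop finger points: points near the tool axis in x>-... 
    m&=~((np.abs(L[:,1])>.008)&(L[:,0]<.018))
    b=B[m]
    if len(b)<50: print('few pts',len(b)); return
    def res(q):
        ax=np.array([q[2],q[3],1]);ax/=np.linalg.norm(ax)
        v=b-np.array([q[0],q[1],0]);t=v@ax
        return np.linalg.norm(v-t[:,None]*ax,axis=1)-.045
    f=least_squares(res,[c0[0],c0[1],0,0],loss='soft_l1',f_scale=.001)
    print('n',len(b),'zrange',b[:,2].min().round(3),b[:,2].max().round(3),'axis at z=0',f.x[:2].round(4),'tilt xy',f.x[2:].round(4),'rms',np.sqrt(np.mean(res(f.x)**2)).round(4))
    return f.x
E
python3 - <<'E'
from h import *
wristfit([.517,.268],'a3')
E
```

```text
n 6847 zrange 0.012 0.104 axis at z=0 [0.5172 0.2686] tilt xy [ 0.1011 -0.0428] rms 0.0003
```

```bash

python3 -m creep '[{"grip":3,"dp":[0.2,0,-0.2],"rotation":[0,0,0]},{"grip":3,"dp":[0.4,0,-0.4],"rotation":[0,0,0]},{"grip":3,"dp":[0.6,0,-0.7],"rotation":[0,0,0]},{"grip":3,"dp":[0.7,0,-1.1],"rotation":[0,0,0]},{"grip":3,"dp":[0.7,0,-1.5],"rotation":[0,0,0]}]'
python3 -m creep '[{"grip":3,"dp":[0,0,-0.6],"rotation":[0,0,0]},{"grip":3,"dp":[0,0,-1.6],"rotation":[0,0,0]},{"grip":3,"dp":[-2,0,-2],"rotation":[0,0,0]},{"grip":3,"dp":[-5,0,-2],"rotation":[0,0,0]},{"grip":3,"dp":[-8,0,-2],"rotation":[0,0,0]}]'
python3 - <<'E'
from h import *
force(3)
wristfit([.517,.268],'a4')
b=np.array([.4275,.124]);T=np.array([.567,-.062]);f=(T-b)/np.linalg.norm(T-b);print(f,np.arctan2(f[1],f[0]))
go(list(b-.085*f)+[.19],np.arctan2(f[1],f[0]))
E
```

```text
time: 4.62
tool_pos: [0.4627, 0.2848, 0.1047]
tcp_rot: [0.241, 1.557, -0.242]
wrist_force: [-0.5, -0.5, 0.1]
width: 0.355
time: 5.03
tool_pos: [0.442, 0.2906, 0.1848]
tcp_rot: [0.239, 1.56, -0.243]
wrist_force: [1.0, 0.0, 0.6]
width: 0.352
t 5.18 pos [0.4457 0.2925 0.1889] F [1.13 0.33 1.43] sd [0.67 0.73 2.11] Ftool [-1.42  0.66  0.98] torque [ 0.024 -0.015  0.017]
n 3303 zrange 0.012 0.104 axis at z=0 [0.5176 0.268 ] tilt xy [-0.0022  0.0006] rms 0.0003
[ 0.6 -0.8] -0.9272952180016123
t 5.23 pos [0.4444 0.2917 0.1867] F [-0.72  0.31 -0.09] w 0.353
dp cm [ -0.36 -11.55  -3.45] n rows 2.892368107025745
rot [ 0.62   0.001 -0.003] rows 4.958844260904985
az now -0.307 tilt 0.002 q [ 0.53  0.04  1.98 -0.    1.13 -0.73]
```

Canister a tipped 0.11 rad at about 1 N and stands back in its place. It is light, probably the nearly empty one. Next is b.

```bash

python3 -m creep '[{"grip":3,"dp":[-0.3,-2.4,-0.7],"rotation":[0.124,0,0]},{"grip":3,"dp":[-0.3,-4.8,-1.4],"rotation":[0.248,0,0]},{"grip":3,"dp":[-0.3,-7.2,-2.1],"rotation":[0.372,0,0]},{"grip":3,"dp":[-0.3,-9.5,-2.8],"rotation":[0.496,0,0]},{"grip":3,"dp":[-0.3,-11.6,-3.5],"rotation":[0.62,0,0]}]'
python3 - <<'E'
from h import *
b=np.array([.4275,.124]);f=np.array([.6,-.8])
wristfit(b)
go(list(b-.068*f)+[.104],-.927)
E
```

```text
time: 5.65
tool_pos: [0.3732, 0.1896, 0.1861]
tcp_rot: [0.726, 1.448, -0.731]
wrist_force: [0.8, 0.1, 0.6]
width: 0.356
n 3380 zrange 0.012 0.104 axis at z=0 [0.427  0.1232] tilt xy [-0.001   0.0019] rms 0.0003
t 5.70 pos [0.3705 0.187  0.1854] F [-2.77 -1.84 -0.98] w 0.355
dp cm [8.13 0.87 1.65] n rows 2.0009999694768847
rot [-0.013 -0.     0.008] rows 0.12133035546079914
az now -0.940 tilt -0.000 q [ 0.41 -0.19  2.19 -0.    1.15 -0.22]
```

```bash

python3 -m creep '[{"grip":3,"dp":[3,0.5,0],"rotation":[0,0,0]},{"grip":3,"dp":[6,0.7,0],"rotation":[0,0,0]},{"grip":3,"dp":[8,0.8,0.5],"rotation":[0,0,0]},{"grip":3,"dp":[8,0.8,1.2],"rotation":[0,0,0]},{"grip":3,"dp":[8,0.8,1.5],"rotation":[0,0,0]}]'
python3 - <<'E'
from h import *
force(6)
b=np.array([.427,.1235]);f=np.array([.6,-.8])
go(list(b-.0534*f)+[.104],-.927)
E
```

```text
time: 6.12
tool_pos: [0.3892, 0.1826, 0.1062]
tcp_rot: [0.72, 1.45, -0.727]
wrist_force: [-0.1, -0.3, -0.1]
width: 0.347
t 6.42 pos [0.392  0.1843 0.1097] F [ 0.25 -0.04  0.41] sd [0.52 0.73 0.31] Ftool [-0.41  0.18  0.18] torque [ 0.02  -0.001  0.012]
t 6.42 pos [0.392  0.1843 0.1097] F [ 0.85 -0.49  0.19] w 0.35
dp cm [ 0.57 -0.85  1.63] n rows 0.460743911253179
rot [-0.001  0.001 -0.003] rows 0.022259963571475506
az now -0.928 tilt 0.001 q [ 0.38 -0.07  2.24  0.    0.97 -0.26]
```

```bash

python3 -m creep '[{"grip":3,"dp":[0.6,-0.5,0.5],"rotation":[0,0,0]},{"grip":3,"dp":[0.6,-0.8,0.9],"rotation":[0,0,0]},{"grip":3,"dp":[0.6,-0.8,1.3],"rotation":[0,0,0]},{"grip":3,"dp":[0.6,-0.8,1.5],"rotation":[0,0,0]},{"grip":3,"dp":[0.6,-0.8,1.6],"rotation":[0,0,0]}]'
python3 - <<'E'
from h import *
force(4)
E
python3 -m creep '[{"grip":3,"dp":[-0.2,0,0.2],"rotation":[0,0,0]},{"grip":3,"dp":[-0.4,0,0.4],"rotation":[0,0,0]},{"grip":3,"dp":[-0.6,0,0.6],"rotation":[0,0,0]},{"grip":3,"dp":[-0.6,0,0.6],"rotation":[0,0,0]}]'
python3 - <<'E'
from h import *
wristfit([.427,.1235])
force(5)
E
```

```text
time: 6.83
tool_pos: [0.3945, 0.1659, 0.1024]
tcp_rot: [0.725, 1.446, -0.724]
wrist_force: [-0.5, -0.3, 0.9]
width: 0.354
t 7.03 pos [0.3943 0.1663 0.1024] F [-0.25  0.1   0.06] sd [0.51 0.52 0.49] Ftool [-0.06 -0.14 -0.23] torque [-0.004  0.014  0.016]
time: 7.37
tool_pos: [0.3981, 0.1615, 0.1087]
tcp_rot: [0.724, 1.447, -0.724]
wrist_force: [0.1, 1.3, 0.1]
width: 0.352
n 5735 zrange 0.012 0.104 axis at z=0 [0.427  0.1233] tilt xy [ 0.0297 -0.0362] rms 0.0003
t 7.67 pos [0.3976 0.1616 0.1083] F [-0.98  1.32 -0.24] sd [0.26 0.71 0.15] Ftool [ 0.24  0.01 -1.65] torque [0.279 0.171 0.013]
```

```bash

python3 -m creep '[{"grip":3,"dp":[-0.2,0,0.2],"rotation":[0,0,0]},{"grip":3,"dp":[-0.4,0,0.4],"rotation":[0,0,0]},{"grip":3,"dp":[-0.6,0,0.6],"rotation":[0,0,0]},{"grip":3,"dp":[-0.6,0,0.6],"rotation":[0,0,0]}]'
python3 - <<'E'
from h import *
wristfit([.427,.1235])
force(8)
E
python3 -m creep '[{"grip":3,"dp":[0.2,0,-0.2],"rotation":[0,0,0]},{"grip":3,"dp":[0.4,0,-0.4],"rotation":[0,0,0]},{"grip":3,"dp":[0.6,0,-0.7],"rotation":[0,0,0]},{"grip":3,"dp":[0.7,0,-1.1],"rotation":[0,0,0]},{"grip":3,"dp":[0.7,0,-1.5],"rotation":[0,0,0]}]'
python3 -m creep '[{"grip":3,"dp":[0,0,-0.6],"rotation":[0,0,0]},{"grip":3,"dp":[0,0,-1.6],"rotation":[0,0,0]},{"grip":3,"dp":[-2,0,-2],"rotation":[0,0,0]},{"grip":3,"dp":[-5,0,-2],"rotation":[0,0,0]},{"grip":3,"dp":[-8,0,-2],"rotation":[0,0,0]}]'
python3 - <<'E'
from h import *
force(4)
wristfit([.427,.1235])
c=np.array([.471,-.2235]);T=np.array([.567,-.062]);f=(T-c)/np.linalg.norm(T-c);az=np.arctan2(f[1],f[0]);print(f,az)
go(list(c-.085*f)+[.19],az)
go(list(c-.085*np.array([1,0]))+[.19],0)
E
```

```text
time: 8.0
tool_pos: [0.4021, 0.1565, 0.1149]
tcp_rot: [0.724, 1.446, -0.723]
wrist_force: [-0.5, 1.3, -0.3]
width: 0.346
n 6853 zrange 0.012 0.104 axis at z=0 [0.4267 0.1233] tilt xy [ 0.0708 -0.081 ] rms 0.0003
t 8.45 pos [0.4013 0.1567 0.1143] F [-0.83  1.68 -0.26] sd [0.37 0.45 0.65] Ftool [ 0.26  0.34 -1.84] torque [0.263 0.164 0.016]
time: 8.87
tool_pos: [0.392, 0.1684, 0.1068]
tcp_rot: [0.723, 1.446, -0.724]
wrist_force: [0.7, 0.1, -0.7]
width: 0.35
time: 9.28
tool_pos: [0.3787, 0.1848, 0.187]
tcp_rot: [0.721, 1.449, -0.725]
wrist_force: [1.0, 0.6, 0.1]
width: 0.351
t 9.48 pos [0.3809 0.1853 0.1884] F [1.13 0.49 0.84] sd [1.32 0.57 1.62] Ftool [-0.84  1.2   0.28] torque [-0.009 -0.03  -0.01 ]
n 3271 zrange 0.012 0.104 axis at z=0 [0.4271 0.1231] tilt xy [-0.0012  0.0018] rms 0.0003
[0.51096911 0.85959907] 1.034484516793863
t 9.53 pos [0.3799 0.1848 0.1871] F [-0.26  0.48  0.05] w 0.353
dp cm [ -0.29 -25.07  41.37] n rows 11.601063345327294
rot [-1.962  0.     0.   ] rows 15.694838980106171
az now -0.927 tilt 0.000 q [ 0.39 -0.18  2.18 -0.    1.15 -0.25]
t 9.53 pos [0.3799 0.1848 0.1871] F [-0.26  0.48  0.05] w 0.353
dp cm [ -0.29 -24.01  33.03] n rows 9.79362228870343
rot [-0.927  0.     0.   ] rows 7.418962917227426
az now -0.927 tilt 0.000 q [ 0.39 -0.18  2.18 -0.    1.15 -0.25]
```

```bash

python3 -m creep '[{"grip":3,"dp":[-0.3,-2.1,3.4],"rotation":[0.12,0,0]},{"grip":3,"dp":[-0.3,-4.2,6.9],"rotation":[0.24,0,0]},{"grip":3,"dp":[-0.3,-6.3,10.3],"rotation":[0.36,0,0]},{"grip":3,"dp":[-0.3,-8.4,13.8],"rotation":[0.48,0,0]},{"grip":3,"dp":[-0.3,-10.5,17.2],"rotation":[0.6,0,0]}]'
python3 - <<'E'
from h import *
c=np.array([.471,-.2235]);T=np.array([.567,-.062]);f=(T-c)/np.linalg.norm(T-c);az=np.arctan2(f[1],f[0])-np.pi
go(list(c-.085*f)+[.19],az)
E
```

```text
time: 9.95
tool_pos: [0.3979, -0.0173, 0.1886]
tcp_rot: [1.18, 1.229, -1.183]
wrist_force: [0.4, 0.1, -0.4]
width: 0.348
t 9.95 pos [ 0.3979 -0.0173  0.1886] F [ 0.45  0.06 -0.45] w 0.348
dp cm [-0.16  1.9  28.02] n rows 6.73402537330117
rot [0.574 0.001 0.003] rows 4.594730779621063
az now -1.533 tilt -0.000 q [-0.11 -0.24  2.22 -0.    1.16 -0.14]
```

```bash

python3 -m creep '[{"grip":3,"dp":[0,0.3,3.8],"rotation":[0.12,0,0]},{"grip":3,"dp":[0,0.6,7.6],"rotation":[0.24,0,0]},{"grip":3,"dp":[0,0.9,11.5],"rotation":[0.36,0,0]},{"grip":3,"dp":[0,1.2,15.3],"rotation":[0.48,0,0]},{"grip":3,"dp":[0,1.5,19.2],"rotation":[0.57,0,0]}]'
python3 - <<'E'
from h import *
c=np.array([.471,-.2235]);T=np.array([.567,-.062]);f=(T-c)/np.linalg.norm(T-c);az=np.arctan2(f[1],f[0])-np.pi
go(list(c-.08*f)+[.106],az)
E
```

```text
time: 10.37
tool_pos: [0.4213, -0.2083, 0.1883]
tcp_rot: [1.59, 0.911, -1.593]
wrist_force: [0.2, 0.3, 0.2]
width: 0.355
t 10.37 pos [ 0.4213 -0.2083  0.1883] F [0.2  0.28 0.18] w 0.355
dp cm [8.21 5.06 6.78] n rows 2.826307394773072
rot [ 0.003 -0.     0.003] rows 0.03562055792037923
az now -2.104 tilt -0.000 q [-0.51 -0.08  2.09  0.    1.14  0.02]
```

```bash

python3 -m creep '[{"grip":3,"dp":[0,2.5,3.4],"rotation":[0,0,0]},{"grip":3,"dp":[0,5,6.8],"rotation":[0,0,0]},{"grip":3,"dp":[0,5,6.8],"rotation":[0,0,0]},{"grip":3,"dp":[3.5,5,6.8],"rotation":[0,0,0]},{"grip":3,"dp":[7.8,5,6.8],"rotation":[0,0,0]}]'
python3 - <<'E'
from h import *
p,d,F=force(6);cv2.imwrite('pics/c1.png',p[:,:,::-1]);W=cloud('top',d)
u,v=397,274
K=W[v-28:v+28,u-28:u+28].reshape(-1,3);k=K[(K[:,2]>0.119)&(K[:,2]<.13)];print(k.mean(0),len(k))
c=np.array([.471,-.2235]);T=np.array([.567,-.062]);f=(T-c)/np.linalg.norm(T-c);az=np.arctan2(f[1],f[0])-np.pi
go(list(c-.0534*f)+[.104],az)
E
```

```text
time: 10.78
tool_pos: [0.4337, -0.2934, 0.1148]
tcp_rot: [1.588, 0.904, -1.584]
wrist_force: [0.7, -0.2, -0.7]
width: 0.351
t 11.08 pos [ 0.4327 -0.2912  0.1152] F [-0.25  0.32 -0.9 ] sd [1.01 0.8  1.99] Ftool [ 0.9  -0.38 -0.15] torque [ 0.002  0.008 -0.006]
[ 0.47193617 -0.2240965   0.12267688] 98
t 11.08 pos [ 0.4327 -0.2912  0.1152] F [ 0.43  0.16 -0.35] w 0.353
dp cm [ 1.12 -0.15 -2.44] n rows 0.6452439247397896
rot [ 0.01   0.    -0.002] rows 0.08033013700240348
az now -2.097 tilt 0.000 q [-0.64  0.09  2.06 -0.    0.99 -0.11]
```

View pics/c1.png

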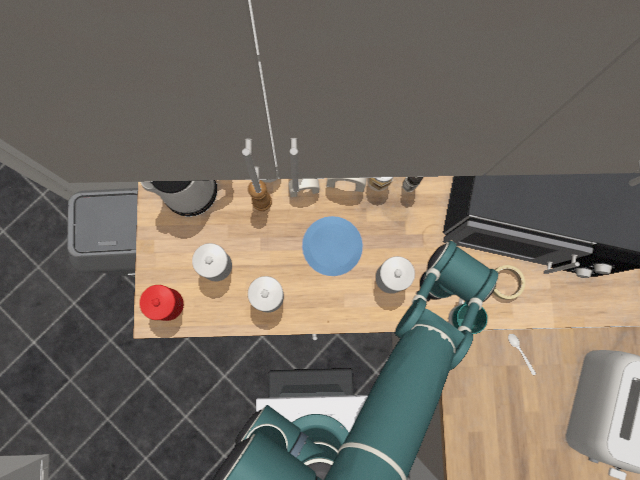

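The top view shows the arm at the right with canister c clear at (397,273). Everything else is where it was.

```bash

python3 -m creep '[{"grip":3,"dp":[0.9,-0.1,-0.8],"rotation":[0,0,0]},{"grip":3,"dp":[1.1,-0.1,-1.4],"rotation":[0,0,0]},{"grip":3,"dp":[1.1,-0.1,-1.9],"rotation":[0,0,0]},{"grip":3,"dp":[1.1,-0.1,-2.2],"rotation":[0,0,0]},{"grip":3,"dp":[1.1,-0.1,-2.3],"rotation":[0,0,0]}]'
python3 - <<'E'
from h import *
force(5)
E
python3 -m creep '[{"grip":3,"dp":[-0.2,0,-0.2],"rotation":[0,0,0]},{"grip":3,"dp":[-0.4,0,-0.4],"rotation":[0,0,0]},{"grip":3,"dp":[-0.6,0,-0.6],"rotation":[0,0,0]},{"grip":3,"dp":[-0.6,0,-0.6],"rotation":[0,0,0]}]'
cat >> h.py <<'E'
def tip(u,v,z1=.145,r=28):
    p,d,F=force(5);W=cloud('top',d)
    K=W[v-r:v+r,u-r:u+r].reshape(-1,3)
    m=(K[:,2]>.095)&(K[:,2]<z1);k=K[m]; 
    if len(k)<50: print('few'); return
    kn=k[k[:,2]>np.percentile(k[:,2],99.5)-.006]
    disc=k[(k[:,2]<k[:,2].max()-.009)]
    A=np.c_[disc[:,:2],np.ones(len(disc))]
    for _ in range(4):
        s=np.linalg.lstsq(A,disc[:,2],rcond=None)[0];e=disc[:,2]-A@s;g=np.abs(e)<.004;A=A[g];disc=disc[g]
    print('knob',kn.mean(0).round(4),len(kn),'lid slope',-s[:2].round(3),'n',len(disc))
E
python3 -c "
from h import *
tip(397,274)"
```

```text
time: 11.5
tool_pos: [0.443, -0.2702, 0.1032]
tcp_rot: [1.585, 0.912, -1.585]
wrist_force: [-0.1, -0.5, -0.1]
width: 0.354
t 11.75 pos [ 0.4425 -0.2708  0.1028] F [ 0.33 -0.15 -0.12] sd [0.44 0.5  0.62] Ftool [ 0.12  0.36 -0.03] torque [-0.03   0.013 -0.002]
time: 12.08
tool_pos: [0.4457, -0.2656, 0.1091]
tcp_rot: [1.586, 0.911, -1.586]
wrist_force: [-1.6, -2.6, -1.7]
width: 0.35
t 12.33 pos [ 0.4455 -0.2658  0.1088] F [-0.82 -2.41 -0.54] sd [0.68 0.22 0.48] Ftool [0.54 0.5  2.5 ] torque [-0.438  0.156 -0.044]
knob [ 0.4738 -0.2183  0.1298] 33 lid slope [0.002 0.056] n 618
```

```bash

python3 -m creep '[{"grip":3,"dp":[-0.2,0,-0.2],"rotation":[0,0,0]},{"grip":3,"dp":[-0.4,0,-0.4],"rotation":[0,0,0]},{"grip":3,"dp":[-0.5,0,-0.5],"rotation":[0,0,0]},{"grip":3,"dp":[-0.5,0,-0.5],"rotation":[0,0,0]}]'
python3 -c "
from h import *
tip(397,274);force(4,'side','c3')"
```

```text
time: 12.67
tool_pos: [0.4482, -0.2609, 0.1139]
tcp_rot: [1.586, 0.912, -1.585]
wrist_force: [-1.0, -2.2, -1.5]
width: 0.354
t 12.92 pos [ 0.448  -0.2612  0.1136] F [-0.38 -2.38 -0.62] sd [0.88 0.61 0.39] Ftool [0.62 0.87 2.25] torque [-0.383  0.151 -0.061]
knob [ 0.4754 -0.2153  0.1302] 37 lid slope [0.025 0.097] n 611
t 13.12 pos [ 0.4479 -0.2612  0.1136] F [-0.91 -2.3  -0.9 ] sd [0.74 0.1  0.24] Ftool [0.9  0.37 2.45] torque [-0.391  0.168 -0.034]
```

View pics/c3.png

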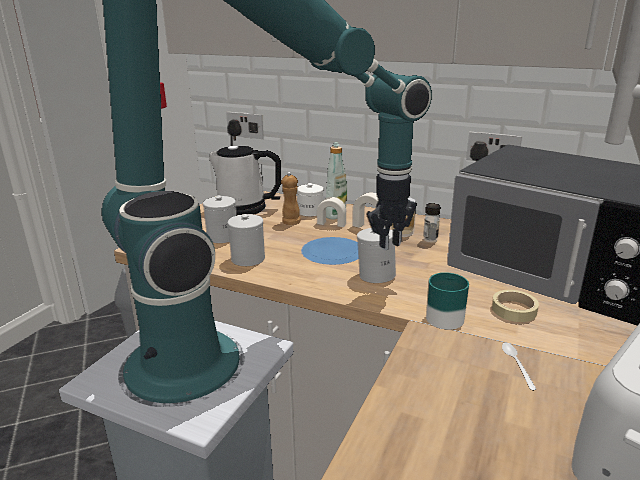

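Canister c took about 2.4 N sideways and 0.75 N upward, b about 1.75 and 0.25 N, and a about 0.9 and 0 N. The torques were 0.42, 0.31 and 0.16 N m, so c is the full one. I'll let it settle, back off and measure the mug.

```bash

python3 -m creep '[{"grip":3,"dp":[0.2,0,0.2],"rotation":[0,0,0]},{"grip":3,"dp":[0.4,0,0.4],"rotation":[0,0,0]},{"grip":3,"dp":[0.6,0,0.6],"rotation":[0,0,0]},{"grip":3,"dp":[0.8,0,1.0],"rotation":[0,0,0]},{"grip":3,"dp":[0.8,0,1.5],"rotation":[0,0,0]}]'
python3 -m creep '[{"grip":3,"dp":[0,0,0.5],"rotation":[0,0,0]},{"grip":3,"dp":[0,0,1.2],"rotation":[0,0,0]},{"grip":6,"dp":[-2,0,1.6],"rotation":[0,0,0]},{"grip":6,"dp":[-5,0,2],"rotation":[0,0,0]},{"grip":6,"dp":[-7,0,2],"rotation":[0,0,0]}]'
python3 - <<'E'
from h import *
tip(397,274)
W=cloud('top',np.load('pics/top0d.npy'));B=W[285:345,440:500].reshape(-1,3)
b=B[(B[:,2]>.02)&(B[:,2]<.12)];print('mug',b.min(0),b.max(0),len(b))
t=b[b[:,2]>.08];print('rim',cv2.minEnclosingCircle(t[:,:2].astype(np.float32)))
h=b[b[:,0]>.395];print(h[::3].round(3))
T=np.array([.567,-.062]);c=np.array([.4715,-.2238]);f=(T-c)/np.linalg.norm(T-c);az=np.arctan2(f[1],f[0])-np.pi
go(list(c-.07*f)+[.15],az,-.55)
E
```

```text
time: 13.53
tool_pos: [0.4401, -0.2736, 0.1051]
tcp_rot: [1.587, 0.914, -1.586]
wrist_force: [-0.1, 0.8, 0.7]
width: 0.352
time: 13.95
tool_pos: [0.4299, -0.2921, 0.177]
tcp_rot: [1.587, 0.912, -1.586]
wrist_force: [-0.6, -0.2, -0.3]
width: 0.701
t 14.20 pos [ 0.4298 -0.2911  0.175 ] F [ 0.09 -0.29  0.53] sd [0.34 0.74 1.26] Ftool [-0.53  0.23  0.2 ] torque [ 0.004 -0.01  -0.017]
knob [ 0.473  -0.2249  0.1284] 31 lid slope [0.007 0.005] n 664
mug [ 0.31132392 -0.52389263  0.02012048] [ 0.44185079 -0.37641625  0.10366417] 754
rim ((0.36174485087394714, -0.4178875684738159), 0.0517914779484272)
[[ 0.442 -0.502  0.025]
 [ 0.439 -0.503  0.022]
 [ 0.439 -0.509  0.028]
 [ 0.436 -0.507  0.025]
 [ 0.433 -0.507  0.026]
 [ 0.433 -0.515  0.026]
 [ 0.43  -0.512  0.025]
 [ 0.428 -0.513  0.022]
 [ 0.425 -0.509  0.026]
 [ 0.424 -0.516  0.029]
 [ 0.422 -0.511  0.027]
 [ 0.421 -0.518  0.03 ]
 [ 0.419 -0.407  0.063]
 [ 0.418 -0.414  0.069]
 [ 0.419 -0.516  0.021]
 [ 0.416 -0.405  0.06 ]
 [ 0.415 -0.408  0.078]
 [ 0.415 -0.416  0.078]
 [ 0.416 -0.52   0.024]
 [ 0.414 -0.408  0.051]
 [ 0.412 -0.407  0.08 ]
 [ 0.412 -0.415  0.079]
 [ 0.412 -0.406  0.038]
 [ 0.412 -0.411  0.049]
 [ 0.409 -0.409  0.081]
 [ 0.409 -0.417  0.084]
 [ 0.409 -0.406  0.045]
 [ 0.409 -0.416  0.042]
 [ 0.406 -0.409  0.09 ]
 [ 0.407 -0.406  0.036]
 [ 0.407 -0.415  0.035]
 [ 0.404 -0.409  0.088]
 [ 0.405 -0.407  0.033]
 [ 0.405 -0.417  0.028]
 [ 0.401 -0.413  0.084]
 [ 0.402 -0.409  0.025]
 [ 0.402 -0.416  0.028]
 [ 0.399 -0.414  0.08 ]
 [ 0.4   -0.409  0.024]
 [ 0.399 -0.416  0.03 ]
 [ 0.396 -0.411  0.09 ]
 [ 0.396 -0.407  0.03 ]
 [ 0.397 -0.417  0.024]]
t 14.20 pos [ 0.4298 -0.2911  0.175 ] F [-0.39 -0.29 -0.26] w 0.702
dp cm [ 2.5   0.18 -0.92] n rows 0.6390001111153089
rot [0.006 0.55  0.003] rows 4.397196060359414
az now -2.098 tilt -0.000 q [-0.64  0.03  2.01  0.    1.11 -0.12]
```

```bash

python3 -m creep '[{"grip":6,"dp":[0,0.1,0],"rotation":[0,0.12,0]},{"grip":6,"dp":[0,0.2,0],"rotation":[0,0.24,0]},{"grip":6,"dp":[0,0.2,0],"rotation":[0,0.36,0]},{"grip":6,"dp":[0,0.2,0],"rotation":[0,0.48,0]},{"grip":6,"dp":[0,0.2,0],"rotation":[0,0.55,0]}]'
python3 - <<'E'
from h import *
T=np.array([.567,-.062]);c=np.array([.4715,-.2238]);f=(T-c)/np.linalg.norm(T-c);az=np.arctan2(f[1],f[0])-np.pi
p,d=bot.read_camera('side');cv2.imwrite('pics/s1.png',p[:,:,::-1])
go(list(c-.08*f)+[.036],az,-.55)
E
```

```text
time: 14.62
tool_pos: [0.431, -0.2926, 0.174]
tcp_rot: [2.073, 1.191, -1.153]
wrist_force: [-1.0, 0.1, -0.7]
width: 0.703
t 14.67 pos [ 0.4298 -0.2929  0.1721] F [-1.99 -2.18 -1.64] w 0.701
dp cm [11.59  0.15  7.15] n rows 3.2647526036219463
rot [-0.    -0.008  0.006] rows 0.07881072630562154
az now -2.104 tilt -0.558 q [-0.96  0.16  1.97  0.52  1.31 -0.64]
```

View pics/s1.png

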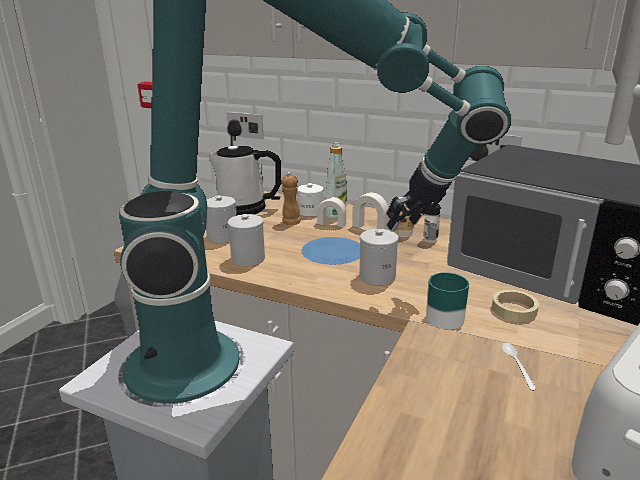

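The side view shows the tool leaning back correctly, with its tips at about (395,222) above canister c and clear of the mug at (447,300). I'll descend behind c.

```bash

python3 -m creep '[{"grip":6,"dp":[3,0,1.8],"rotation":[0,0,0]},{"grip":6,"dp":[6,0,3.6],"rotation":[0,0,0]},{"grip":6,"dp":[9,0.1,5.4],"rotation":[0,0,0]},{"grip":6,"dp":[10.5,0.1,6.4],"rotation":[0,0,0]},{"grip":6,"dp":[10.5,0.1,6.4],"rotation":[0,0,0]}]'
python3 - <<'E'
from h import *
T=np.array([.567,-.062]);c=np.array([.4715,-.2238]);f=(T-c)/np.linalg.norm(T-c);az=np.arctan2(f[1],f[0])-np.pi
p,d=bot.read_camera('side');cv2.imwrite('pics/s2.png',p[:,:,::-1]);W=cloud('side',d)
s=bot.read_state();P=s['tool_pos']
B=W.reshape(-1,3);m=(np.hypot(B[:,0]-P[0],B[:,1]-P[1])<.06)&(B[:,2]>.008)&(np.hypot(B[:,0]-c[0],B[:,1]-c[1])>.05)&(B[:,2]<.1);b=B[m];i=np.argsort(b[:,2])[:30];print(b[i][::5].round(3))
force(3,'wrist','s2w')
go(list(c-.065*f)+[.034],az,-.55)
E
```

```text
time: 15.08
tool_pos: [0.4299, -0.2883, 0.0471]
tcp_rot: [2.068, 1.199, -1.163]
wrist_force: [0.2, 0.7, 0.2]
width: 0.7
[[ 0.458 -0.31   0.035]
 [ 0.451 -0.307  0.038]
 [ 0.397 -0.273  0.039]
 [ 0.457 -0.303  0.039]
 [ 0.452 -0.311  0.041]
 [ 0.46  -0.297  0.042]]
t 15.28 pos [ 0.4339 -0.2931  0.0539] F [-0.14 -0.45 -0.11] sd [0.66 0.28 0.09] Ftool [-0.15  0.1   0.45] torque [-0.196  0.123  0.022]
t 15.28 pos [ 0.4339 -0.2931  0.0539] F [ 0.52 -0.55 -0.07] w 0.704
dp cm [ 2.42 -0.28 -0.14] n rows 0.5843572849879569
rot [0.006 0.001 0.002] rows 0.054214147441254475
az now -2.096 tilt -0.549 q [-0.95  0.32  2.03  0.56  1.11 -0.76]
```

View pics/s2.png

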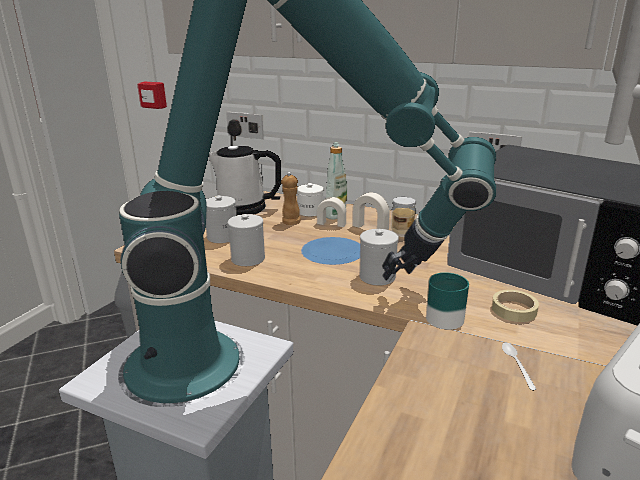

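View pics/s2w.png

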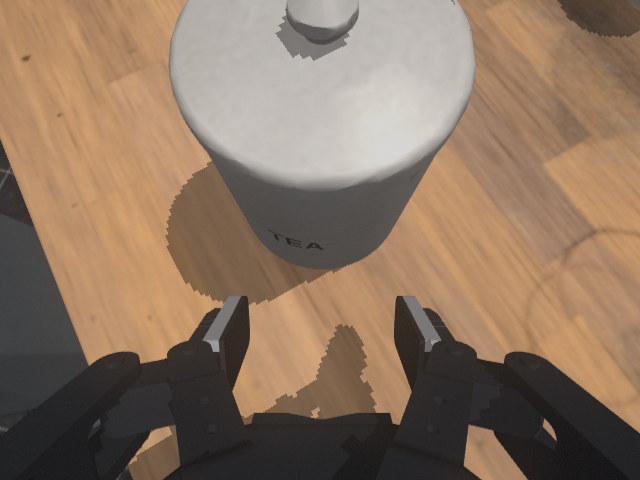

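```bash

python3 -m creep '[{"grip":6,"dp":[1,-0.2,0],"rotation":[0,0,0]},{"grip":6,"dp":[2.2,-0.3,-0.1],"rotation":[0,0,0]},{"grip":6,"dp":[2.3,-0.3,-0.1],"rotation":[0,0,0]},{"grip":6,"dp":[2.3,-0.3,-0.1],"rotation":[0,0,0]}]'
cat >> h.py <<'E'
T=np.array([.567,-.062]);c0=np.array([.4715,-.2238]);f0=(T-c0)/np.linalg.norm(T-c0);n0=np.array([-f0[1],f0[0]])
AZ=np.arctan2(f0[1],f0[0])-np.pi
def lid(guess,cam='top'):
    "canister centre from the lid band (z .1-.125) nearest to guess, by fitting the knob and lid disc"
    c=bot.get_calibration(cam);p,d=bot.read_camera(cam);W=cloud(cam,d,c);B=W.reshape(-1,3)
    m=(np.hypot(B[:,0]-guess[0],B[:,1]-guess[1])<.035)&(B[:,2]>.106)&(B[:,2]<.14);b=B[m]
    k=b[(b[:,2]>.119)&(np.hypot(b[:,0]-guess[0],b[:,1]-guess[1])<.03)]
    out=k[:,:2].mean(0) if len(k)>15 else np.full(2,np.nan)
    # wall/lid rim: points at z .03-.1 -> r=.045 cylinder
    m=(np.hypot(B[:,0]-guess[0],B[:,1]-guess[1])<.06)&(np.hypot(B[:,0]-guess[0],B[:,1]-guess[1])>.035)&(B[:,2]>.06)&(B[:,2]<.105);w=B[m]
    q=None
    if len(w)>40:
        q=least_squares(lambda s:np.hypot(w[:,0]-s[0],w[:,1]-s[1])-.045,out if np.isfinite(out[0]) else guess,loss='soft_l1',f_scale=.001).x.round(4)
    print(cam,'knob',out.round(4),len(k),'wall',q,len(w))
    s=bot.read_state();P=s['tool_pos']
    for e in [x for x in (out,q) if x is not None]: print('   rel TCP: along %.4f lat %.4f; to T: along %.4f lat(+ = left of path) %.4f'%((e-P[:2])@f0,(e-P[:2])@n0,(T-e)@f0,(e-T)@n0))
    return p
E
python3 - <<'E'
from h import *
force(3);lid(c0);lid(c0,'wrist')
go(list(c0-.055*f0)+[.034],AZ,-.55)
E
```

```text
time: 15.62
tool_pos: [0.4366, -0.2786, 0.033]
tcp_rot: [2.066, 1.191, -1.157]
wrist_force: [-0.4, -1.1, 0.1]
width: 0.704
t 15.77 pos [ 0.4372 -0.2801  0.0338] F [-0.04 -0.16 -0.35] sd [0.18 0.31 0.47] Ftool [0.22 0.05 0.32] torque [-0.217  0.145 -0.019]
top knob [ 0.4728 -0.2248] 88 wall [ 0.4729 -0.2242] 84
   rel TCP: along 0.0659 lat -0.0025; to T: along 0.1881 lat(+ = left of path) -0.0017
   rel TCP: along 0.0664 lat -0.0022; to T: along 0.1875 lat(+ = left of path) -0.0014
wrist knob [ 0.4676 -0.2322] 723 wall [ 0.4721 -0.2246] 8662
   rel TCP: along 0.0570 lat -0.0017; to T: along 0.1971 lat(+ = left of path) -0.0009
   rel TCP: along 0.0658 lat -0.0017; to T: along 0.1883 lat(+ = left of path) -0.0009
t 15.87 pos [ 0.4372 -0.2804  0.0339] F [-0.24  0.04  0.32] w 0.702
dp cm [ 0.58  0.08 -0.96] n rows 0.2685722616969806
rot [0.006 0.    0.003] rows 0.04916108200838153
az now -2.097 tilt -0.550 q [-0.93  0.34  2.05  0.58  1.06 -0.78]
```

```bash

python3 -m creep '[{"grip":6,"dp":[0.3,0,-0.5],"rotation":[0,0,0]},{"grip":6,"dp":[0.6,0,-1.0],"rotation":[0,0,0]},{"grip":6,"dp":[0.85,0,-1.4],"rotation":[0,0,0]},{"grip":6,"dp":[1.1,0,-1.8],"rotation":[0,0,0]},{"grip":6,"dp":[1.3,0,-2.1],"rotation":[0,0,0]}]'
python3 - <<'E'
from h import *
force(3,'side');lid(c0+.008*f0,'wrist')
E
```

```text
time: 16.28
tool_pos: [0.4501, -0.2595, 0.0337]
tcp_rot: [2.065, 1.185, -1.157]
wrist_force: [-1.9, -4.5, 0.9]
width: 0.701
t 16.43 pos [ 0.4501 -0.259   0.0338] F [ 1.   -2.45 -0.22] sd [0.11 0.55 0.24] Ftool [-0.66  2.1   1.49] torque [-0.624  0.02  -0.312]
wrist knob [ 0.4723 -0.2223] 7814 wall [ 0.4739 -0.2198] 1557
   rel TCP: along 0.0429 lat -0.0005; to T: along 0.1862 lat(+ = left of path) 0.0000
   rel TCP: along 0.0459 lat -0.0006; to T: along 0.1832 lat(+ = left of path) -0.0000
```

```bash

python3 -m creep '[{"grip":6,"dp":[0.3,0,-0.5],"rotation":[0,0,0]},{"grip":6,"dp":[0.6,0,-1.0],"rotation":[0,0,0]},{"grip":6,"dp":[0.95,0,-1.55],"rotation":[0,0,0]},{"grip":6,"dp":[1.25,0,-2.05],"rotation":[0,0,0]},{"grip":6,"dp":[1.57,0,-2.56],"rotation":[0,0,0]}]'
python3 - <<'E'
from h import *
P=bot.read_state()['tool_pos'];lid(P[:2]+.047*f0,'wrist');lid(P[:2]+.047*f0,'top')
go(list(T-.047*f0)+[.034],AZ,-.55)
p,d=bot.read_camera('side');cv2.imwrite('pics/s4.png',p[:,:,::-1])
E
```

```text
time: 16.9
tool_pos: [0.4643, -0.2337, 0.0336]
tcp_rot: [2.065, 1.187, -1.158]
wrist_force: [-4.2, -6.3, 3.0]
width: 0.699
wrist knob [ 0.4845 -0.1975] 7972 wall [ 0.4862 -0.1952] 1073
   rel TCP: along 0.0402 lat 0.0008; to T: along 0.1586 lat(+ = left of path) 0.0022
   rel TCP: along 0.0430 lat 0.0005; to T: along 0.1558 lat(+ = left of path) 0.0019
top knob [ 0.487  -0.1926] 86 wall [ 0.487  -0.1935] 75
   rel TCP: along 0.0458 lat 0.0012; to T: along 0.1531 lat(+ = left of path) 0.0025
   rel TCP: along 0.0450 lat 0.0007; to T: along 0.1539 lat(+ = left of path) 0.0021
t 17.00 pos [ 0.4647 -0.2326  0.0337] F [ 0.64 -2.15  0.4 ] w 0.703
dp cm [  7.91   0.23 -12.97] n rows 3.6432733148770917
rot [0.006 0.    0.003] rows 0.05213447665778272
az now -2.097 tilt -0.550 q [-0.84  0.31  2.09  0.62  1.02 -0.72]
```

View pics/s4.png

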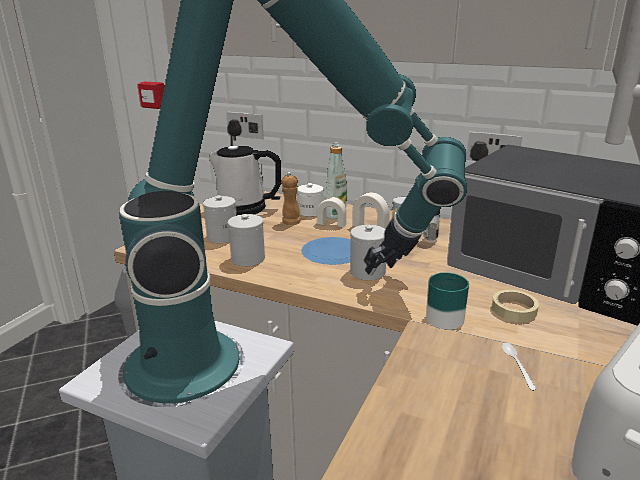

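```bash

python3 -m creep '[{"grip":6,"dp":[0.3,0,-0.5],"rotation":[0,0,0]},{"grip":6,"dp":[0.6,0,-1.0],"rotation":[0,0,0]},{"grip":6,"dp":[0.95,0.05,-1.55],"rotation":[0,0,0]},{"grip":6,"dp":[1.25,0.05,-2.05],"rotation":[0,0,0]},{"grip":6,"dp":[1.57,0.05,-2.56],"rotation":[0,0,0]}]'
python3 -m creep '[{"grip":6,"dp":[0.3,0,-0.5],"rotation":[0,0,0]},{"grip":6,"dp":[0.6,0,-1.0],"rotation":[0,0,0]},{"grip":6,"dp":[0.95,0.05,-1.55],"rotation":[0,0,0]},{"grip":6,"dp":[1.25,0.05,-2.05],"rotation":[0,0,0]},{"grip":6,"dp":[1.57,0.05,-2.56],"rotation":[0,0,0]}]'
python3 - <<'E'
from h import *
P=bot.read_state()['tool_pos'];lid(P[:2]+.045*f0,'wrist');lid(P[:2]+.045*f0,'top')
go(list(T-.045*f0)+[.034],AZ,-.55)
p,d=bot.read_camera('side');cv2.imwrite('pics/s5.png',p[:,:,::-1])
E
```

```text
time: 17.47
tool_pos: [0.4798, -0.208, 0.0335]
tcp_rot: [2.065, 1.187, -1.158]
wrist_force: [-3.8, -6.5, 1.8]
width: 0.703
time: 17.88
tool_pos: [0.4955, -0.1826, 0.0336]
tcp_rot: [2.065, 1.186, -1.158]
wrist_force: [-4.9, -7.1, 4.7]
width: 0.702
wrist knob [ 0.5137 -0.1496] 8789 wall [ 0.5092 -0.1586] 209
   rel TCP: along 0.0365 lat 0.0008; to T: along 0.1025 lat(+ = left of path) 0.0014
   rel TCP: along 0.0265 lat 0.0001; to T: along 0.1126 lat(+ = left of path) 0.0007
top knob [ 0.5156 -0.1421] 142 wall [ 0.5171 -0.1443] 73
   rel TCP: along 0.0441 lat 0.0030; to T: along 0.0951 lat(+ = left of path) 0.0036
   rel TCP: along 0.0429 lat 0.0006; to T: along 0.0962 lat(+ = left of path) 0.0011
t 17.98 pos [ 0.4958 -0.1816  0.0337] F [ 0.56 -4.18  1.02] w 0.704
dp cm [ 4.89  0.11 -8.04] n rows 2.2580652355197186
rot [0.006 0.    0.003] rows 0.05047011504560874
az now -2.097 tilt -0.550 q [-0.73  0.3   2.12  0.67  0.97 -0.66]
```

View pics/s5.png

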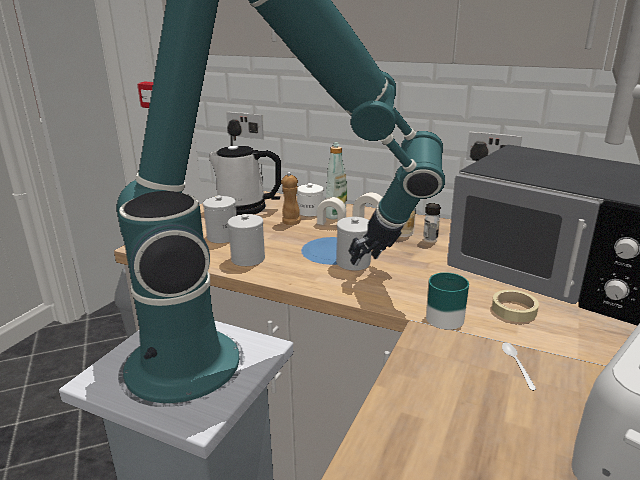

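```bash

python3 -m creep '[{"grip":6,"dp":[0.3,0,-0.5],"rotation":[0,0,0]},{"grip":6,"dp":[0.6,0,-1.0],"rotation":[0,0,0]},{"grip":6,"dp":[0.95,0.05,-1.55],"rotation":[0,0,0]},{"grip":6,"dp":[1.25,0.05,-2.05],"rotation":[0,0,0]},{"grip":6,"dp":[1.57,0.05,-2.56],"rotation":[0,0,0]}]'
python3 -m creep '[{"grip":6,"dp":[0.3,0,-0.5],"rotation":[0,0,0]},{"grip":6,"dp":[0.6,0,-1.0],"rotation":[0,0,0]},{"grip":6,"dp":[0.95,0.05,-1.55],"rotation":[0,0,0]},{"grip":6,"dp":[1.25,0.05,-2.05],"rotation":[0,0,0]},{"grip":6,"dp":[1.57,0.05,-2.56],"rotation":[0,0,0]}]'
python3 - <<'E'
from h import *
P=bot.read_state()['tool_pos'];lid(P[:2]+.045*f0,'wrist');lid(P[:2]+.045*f0,'top');lid(P[:2]+.045*f0,'side')
go(list(T-.045*f0)+[.034],AZ,-.55)
p,d=bot.read_camera('side');cv2.imwrite('pics/s6.png',p[:,:,::-1])
E
```

```text
time: 18.45
tool_pos: [0.5112, -0.1573, 0.0339]
tcp_rot: [2.065, 1.186, -1.157]
wrist_force: [-8.3, -10.6, 10.5]
width: 0.703
time: 18.87
tool_pos: [0.5276, -0.1321, 0.0348]
tcp_rot: [2.065, 1.184, -1.156]
wrist_force: [-6.9, -10.4, 10.7]
width: 0.699
wrist knob [ 0.5469 -0.0973] 11439 wall [ 0.5502 -0.095 ] 1117
   rel TCP: along 0.0387 lat 0.0008; to T: along 0.0406 lat(+ = left of path) -0.0007
   rel TCP: along 0.0423 lat -0.0008; to T: along 0.0370 lat(+ = left of path) -0.0023
top knob [ 0.5494 -0.0923] 203 wall [ 0.5501 -0.0925] 58
   rel TCP: along 0.0443 lat 0.0012; to T: along 0.0351 lat(+ = left of path) -0.0003
   rel TCP: along 0.0445 lat 0.0005; to T: along 0.0349 lat(+ = left of path) -0.0009
side knob [ 0.5447 -0.0953] 46 wall [ 0.5499 -0.0916] 269
   rel TCP: along 0.0393 lat 0.0038; to T: along 0.0400 lat(+ = left of path) 0.0023
   rel TCP: along 0.0451 lat 0.0012; to T: along 0.0342 lat(+ = left of path) -0.0003
t 19.02 pos [ 0.528  -0.1311  0.0349] F [-0.86 -6.66  6.61] w 0.704
dp cm [ 1.87 -0.13 -2.88] n rows 0.8243263604352087
rot [ 0.006 -0.     0.   ] rows 0.049712384373373136
az now -2.097 tilt -0.550 q [-0.62  0.29  2.13  0.71  0.92 -0.59]
```

View pics/s6.png

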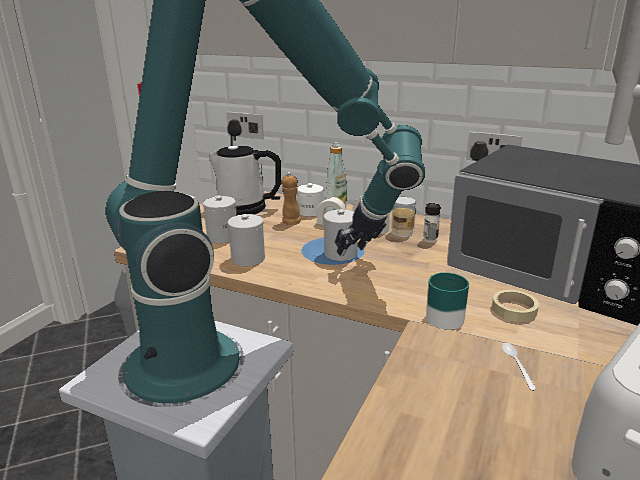

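```bash

python3 -m creep '[{"grip":6,"dp":[0.3,0,-0.5],"rotation":[0,0,0]},{"grip":6,"dp":[0.6,0,-1.0],"rotation":[0,0,0]},{"grip":6,"dp":[0.95,0,-1.55],"rotation":[0,0,0]},{"grip":6,"dp":[1.25,0,-2.05],"rotation":[0,0,0]},{"grip":6,"dp":[1.55,0,-2.5],"rotation":[0,0,0]}]'
python3 - <<'E'
from h import *
force(2,'side')
P=bot.read_state()['tool_pos'];lid(P[:2]+.045*f0,'wrist');lid(P[:2]+.045*f0,'top');lid(P[:2]+.045*f0,'side')
go(list(T-.045*f0)+[.034],AZ,-.55)
E
```

```text
time: 19.48
tool_pos: [0.5425, -0.1065, 0.0347]
tcp_rot: [2.066, 1.184, -1.155]
wrist_force: [-6.9, -11.9, 10.8]
width: 0.705
t 19.58 pos [ 0.5428 -0.1057  0.0348] F [-1.92 -6.42  7.24] sd [0.08 0.19 0.29] Ftool [-9.57  1.6   1.77] torque [-0.548 -0.006 -0.163]
wrist knob [ 0.5623 -0.0708] 11562 wall [ 0.5653 -0.0683] 1232
   rel TCP: along 0.0400 lat 0.0009; to T: along 0.0100 lat(+ = left of path) -0.0005
   rel TCP: along 0.0437 lat -0.0004; to T: along 0.0063 lat(+ = left of path) -0.0017
top knob [ 0.5636 -0.0669] 184 wall [ 0.5648 -0.0669] 68
   rel TCP: along 0.0440 lat 0.0018; to T: along 0.0059 lat(+ = left of path) 0.0005
   rel TCP: along 0.0446 lat 0.0007; to T: along 0.0053 lat(+ = left of path) -0.0006
side knob [ 0.5577 -0.0683] 47 wall [ 0.5646 -0.0661] 250
   rel TCP: along 0.0398 lat 0.0061; to T: along 0.0102 lat(+ = left of path) 0.0047
   rel TCP: along 0.0452 lat 0.0013; to T: along 0.0048 lat(+ = left of path) -0.0000
t 19.73 pos [ 0.5428 -0.1057  0.0347] F [-1.09 -5.65  7.66] w 0.703
dp cm [ 0.32 -0.13 -0.39] n rows 0.1249844962942141
rot [ 0.006 -0.     0.   ] rows 0.04734274616636872
az now -2.097 tilt -0.550 q [-0.56  0.29  2.13  0.74  0.89 -0.55]
```

```bash

python3 -m creep '[{"grip":6,"dp":[0.15,0,-0.25],"rotation":[0,0,0]},{"grip":6,"dp":[0.3,0,-0.5],"rotation":[0,0,0]},{"grip":6,"dp":[0.3,0,-0.5],"rotation":[0,0,0]}]'
python3 -m creep '[{"grip":6,"dp":[-0.15,0,0.25],"rotation":[0,0,0]},{"grip":6,"dp":[-0.3,0,0.5],"rotation":[0,0,0]},{"grip":6,"dp":[-0.7,0,1.1],"rotation":[0,0,0]},{"grip":6,"dp":[-1.3,0,2.1],"rotation":[0,0,0]},{"grip":6,"dp":[-2,0,3.2],"rotation":[0,0,0]}]'
python3 - <<'E'
from h import *
lid(T,'wrist');lid(T,'top');p=lid(T,'side');cv2.imwrite('pics/s8.png',p[:,:,::-1])
wristfit(T-.002*f0,'s8w');force(1)
E
```

```text
time: 19.98
tool_pos: [0.5455, -0.1011, 0.0347]
tcp_rot: [2.066, 1.185, -1.155]
wrist_force: [-3.6, -8.5, 8.6]
width: 0.704
time: 20.4
tool_pos: [0.5241, -0.1319, 0.033]
tcp_rot: [2.066, 1.191, -1.158]
wrist_force: [0.3, -0.4, -0.4]
width: 0.702
wrist knob [ 0.556  -0.0822] 32 wall [ 0.5669 -0.0628] 14176
   rel TCP: along 0.0612 lat -0.0014; to T: along 0.0229 lat(+ = left of path) -0.0008
   rel TCP: along 0.0834 lat -0.0009; to T: along 0.0007 lat(+ = left of path) -0.0003
top knob [ 0.5667 -0.0611] 205 wall [ 0.5676 -0.0624] 61
   rel TCP: along 0.0840 lat 0.0004; to T: along -0.0006 lat(+ = left of path) 0.0007
   rel TCP: along 0.0833 lat -0.0010; to T: along 0.0000 lat(+ = left of path) -0.0007
side knob [ 0.5606 -0.0632] 49 wall [ 0.5672 -0.0615] 473
   rel TCP: along 0.0784 lat 0.0047; to T: along 0.0043 lat(+ = left of path) 0.0049
   rel TCP: along 0.0832 lat -0.0001; to T: along -0.0005 lat(+ = left of path) 0.0001
n 6991 zrange 0.012 0.104 axis at z=0 [ 0.5668 -0.0629] tilt xy [0.0015 0.0013] rms 0.0003
t 20.65 pos [ 0.5252 -0.1323  0.0336] F [0.39 0.47 0.17] sd [0. 0. 0.] Ftool [ 0.17  0.1  -0.61] torque [-0.214  0.154 -0.027]
```

View pics/s8.png

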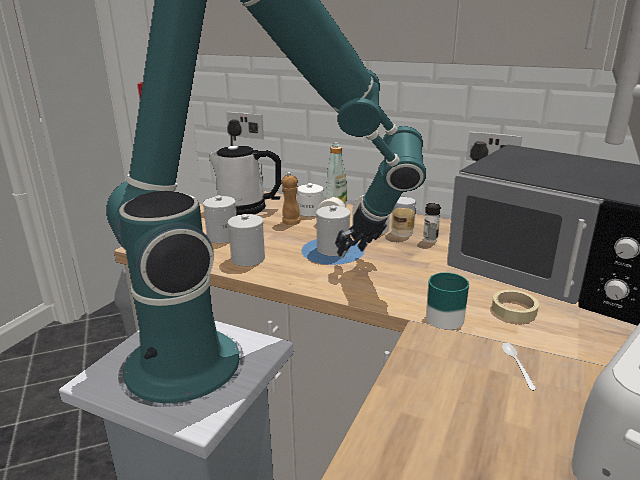

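View pics/s8w.png

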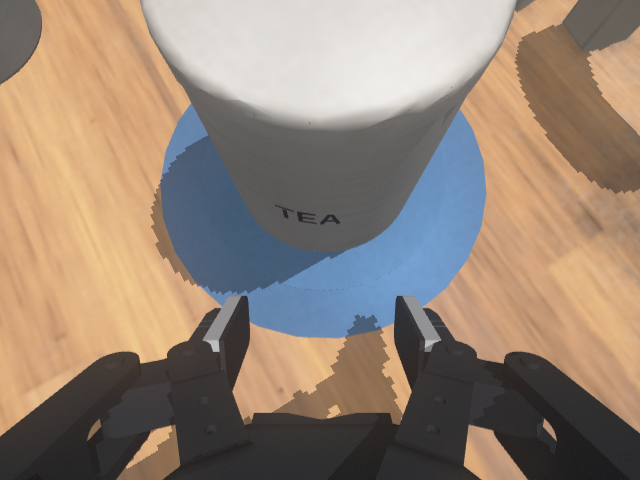

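The wrist view shows canister c upright in the middle of the blue trivet, with the flat-top edge visible in front of its base at (320,290) and the fingers clear. I'll withdraw for a final check.

```bash

python3 -m creep '[{"grip":6,"dp":[-1,0,1.7],"rotation":[0,0,0]},{"grip":6,"dp":[-2.1,0,3.4],"rotation":[0,0,0]},{"grip":6,"dp":[-4.5,0,2],"rotation":[0,0,0]},{"grip":6,"dp":[-7,0,0.4],"rotation":[0,0,0]},{"grip":6,"dp":[-8.9,0,-0.8],"rotation":[0,0,0]}]'
python3 - <<'E'
from h import *
force(4);p,d=bot.read_camera('top');cv2.imwrite('pics/f.png',p[:,:,::-1]);W=cloud('top',d);W0=cloud('top',np.load('pics/top0d.npy'))
p0=np.load('pics/top0p.npy')
for g in ([.5176,.268],[.427,.1233],T): lid(np.array(g))
p=lid(T,'side');cv2.imwrite('pics/fs.png',p[:,:,::-1])
print(bot.read_state()['joint_vel'].round(3))
E
```

```text
time: 21.07
tool_pos: [0.5055, -0.1664, 0.1151]
tcp_rot: [2.067, 1.188, -1.157]
wrist_force: [-0.1, -0.4, 0.4]
width: 0.7
t 21.27 pos [ 0.5058 -0.1664  0.1143] F [ 0.42 -0.47  0.89] sd [0.61 0.27 1.29] Ftool [-0.86  0.6  -0.29] torque [-0.216  0.103 -0.008]
top knob [0.5158 0.2683] 92 wall [0.5181 0.2688] 85
   rel TCP: along 0.3793 lat 0.2109; to T: along -0.2584 lat(+ = left of path) 0.2120
   rel TCP: along 0.3809 lat 0.2092; to T: along -0.2600 lat(+ = left of path) 0.2103
top knob [0.4271 0.1255] 88 wall None 22
   rel TCP: along 0.2112 lat 0.2146; to T: along -0.0904 lat(+ = left of path) 0.2158
top knob [ 0.5661 -0.0624] 193 wall [ 0.5675 -0.0625] 64
   rel TCP: along 0.1201 lat -0.0007; to T: along 0.0008 lat(+ = left of path) 0.0006
   rel TCP: along 0.1206 lat -0.0020; to T: along 0.0002 lat(+ = left of path) -0.0007
side knob [ 0.5618 -0.0646] 49 wall [ 0.5671 -0.0615] 469
   rel TCP: along 0.1160 lat 0.0020; to T: along 0.0049 lat(+ = left of path) 0.0031
   rel TCP: along 0.1214 lat -0.0010; to T: along -0.0005 lat(+ = left of path) 0.0002
[-0.001 -0.001 -0.006 -0.     0.     0.001]
```

View pics/f.png

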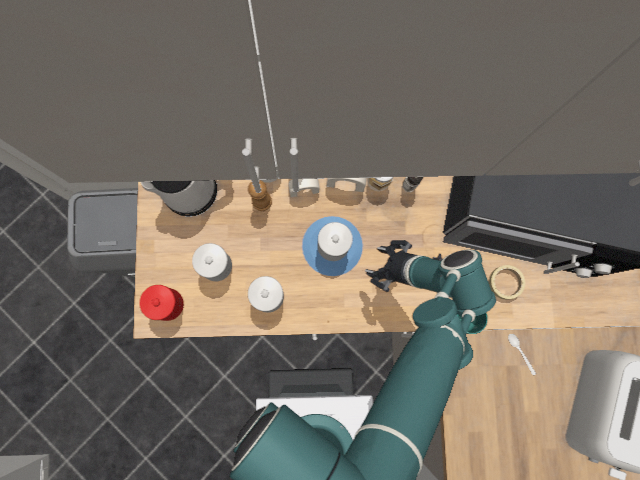

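View pics/fs.png

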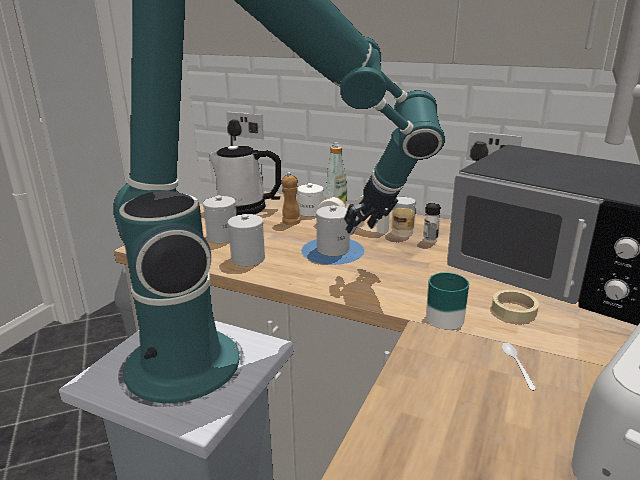

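The top view shows c on the trivet at (334,240), with a at (212,262) and b at (265,294) unmoved. In the side view the mug at (447,300) and the other bystanders are undisturbed, and the gripper is clear of everything. I'm handing in.

```bash
python3 -c "
from workcell import bot
print(bot.finish_job())"
```

```text
the job is handed in; nothing more can be done
None
```

Canister_c is the full one. I slid it onto the blue trivet with the fingers opened to 60 mm and the tool leaning back, then withdrew and handed the job in at about 21 s. `bot.finish_job()` gives no verdict.

I tipped each canister by about 0.1 rad and let it settle back:

| Canister | Sideways force (N) | Upward force (N) | Wrist torque (N m) | Estimated mass (kg) | Contents |
|---|---|---|---|---|---|
| a | 0.9 | 0 | 0.16 | 0.25 | nearly empty |
| b | 1.75 | 0.25 | 0.31 | 0.5 | half full |
| c | 2.4 | 0.75 | 0.42 | 0.8 | full |

**Last checks:**
- **Canister c:** the wall fits from the top and side cameras put its centre within about 1 mm of the trivet's. The wrist camera, read just before the final withdrawal, gave the same and a tilt of about 0.002 rad.
- **Canisters a and b:** both are back within about 2 mm of where they began and stand upright.
- **Bystanders and gripper:** the mug and the other bystanders look undisturbed in the pictures. Only the mug's starting position was measured. The gripper touches nothing.

**Disagreements:** single force readings were noisy, about 0.5 N, so I averaged several for each canister. The estimate for c came out below the stated 0.9 kg, but the order of the three was clear. The side camera's knob reading for c was about 5 mm off the wall fits. It sees only one side of the knob, so I relied on the wall fits.

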